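Build a plaster pier to the pillar's height and bridge it with a ware board

TASK

Build a pile of plaster blocks on the outlined pad of the grey levelling base, taking whichever of the thick and thin blocks on the sloping rack bring the top of the pile exactly level with the top of the metal gauge pillar that stands on that base, and stop there. Then lay the wooden ware board across, from the pillar's top to the pile, so that it bridges the two centrally and lies level, and let go. Do not disturb the jar, the bowl or the spatula.

Things in the scene. Friction and masses are not known exactly. Their poses are not given: they have to be found in the camera images.
- thick_a_center (a point): plain white plaster block, 90 x 46 x 34 mm (thick kind; 155 g or so); this point is its centre, x along its length, y across its width, z along its thickness, square to its large faces. It starts on the sloping rack, lying flat on the slope with its x axis pointing up the slope and its lower end against a ledge
- thick_b_center (a point): plain white plaster block, 90 x 46 x 34 mm (thick kind; 155 g or so); this point is its centre, x along its length, y across its width, z along its thickness, square to its large faces. It starts on the sloping rack, lying flat on the slope with its x axis pointing up the slope and its lower end against a ledge
- thin_a_center (a point): plain white plaster block, 90 x 46 x 22 mm (thin kind; 100 g or so); this point is its centre, x along its length, y across its width, z along its thickness, square to its large faces. It starts on the sloping rack, lying flat on the slope with its x axis pointing up the slope and its lower end against a ledge
- thin_b_center (a point): plain white plaster block, 90 x 46 x 22 mm (thin kind; 100 g or so); this point is its centre, x along its length, y across its width, z along its thickness, square to its large faces. It starts on the sloping rack, lying flat on the slope with its x axis pointing up the slope and its lower end against a ledge
- rack: fixed wooden rack, its board 220 mm long, 200 wide, sloping at 30 degrees, rising along +x away from the robot. Blocks lie on it in two rows of two, 100 mm apart along y (54 mm free), a thick and a thin in each row in either order. A ledge 8 mm wide and 10 mm proud runs below each row. Origin on the table; the slope's middle is 72 mm above it, its top end 125 mm high
- base: fixed grey levelling base, a plate 90 mm (x) by 240 mm (y) by 12 mm high; origin at the centre of its underside, on the table. Pad outline towards its +y end, gauge pillar towards its -y end, 130 mm apart between centres; the middle of the bridge, half-way between them, is at y = -5 mm of this frame
- pad (a point): centre of the outlined pad on the base's upper face, 12 mm above the table, where the pile is built, blocks flat and lengthwise along the base (y); the drawn outline is 60 mm (x) by 106 mm (y), axes as the base's
- pillar_place (a point): centre of the pillar's place on the base, at the level of its upper face
- pillar_low_top (a point): centre of the flat top (52 mm across) of the lower metal pillar, 90 mm above the table, 78 mm above the base's upper face. Fixed. One of the two pillars stands at the pillar's place on the base and is the gauge; the other stands away on the table and is not used
- pillar_high_top (a point): centre of the flat top (52 mm across) of the higher metal pillar, 102 mm above the table, so 90 mm above the base's upper face; otherwise as the lower one
- board_center (a point): wooden ware board 190 x 56 x 16 mm, about 130 g, lying flat on the table beyond the base; this point is its centre (half-way up), x along its length, y across its width, z up
- jar: glass jar with a white cap, 64 mm across, 90 mm high; origin at the centre of its underside. Bystander
- bowl: terracotta bowl, 130 mm across, 55 mm high; origin at the centre of its underside. Bystander
- spatula: spatula lying on the table beside the rack. Bystander
There are look-alikes about, which are no part of the job. What is shaped like the part that bears thin_b_center but green or red is not meant.

How it is judged:
On the way, in this order (a step that is already met when the one before it is completed fails the run):
1. a first block lies flat on the pad (((horizontal distance between thick_a_center and pad below 0.025 m and angle between thick_a_center's own z axis and vertical below 0.06 rad and z of thick_a_center in the frame of pad below 0.021 m) or (horizontal distance between thin_a_center and pad below 0.025 m and angle between thin_a_center's own z axis and vertical below 0.06 rad and z of thin_a_center in the frame of pad below 0.015 m) or (horizontal distance between thick_b_center and pad below 0.025 m and angle between thick_b_center's own z axis and vertical below 0.06 rad and z of thick_b_center in the frame of pad below 0.021 m) or (horizontal distance between thin_b_center and pad below 0.025 m and angle between thin_b_center's own z axis and vertical below 0.06 rad and z of thin_b_center in the frame of pad below 0.015 m))), for 0.2 s.
2. the pile's top is level with the gauge pillar, the board not yet lifted onto it (((horizontal distance between pillar_low_top and pillar_place below 0.03 m and ((horizontal distance between thick_a_center and pad below 0.025 m and angle between thick_a_center's own z axis and vertical below 0.06 rad and z of thick_a_center in the frame of pad between 0.057 and 0.065 m) or (horizontal distance between thin_a_center and pad below 0.025 m and angle between thin_a_center's own z axis and vertical below 0.06 rad and z of thin_a_center in the frame of pad between 0.063 and 0.071 m) or (horizontal distance between thick_b_center and pad below 0.025 m and angle between thick_b_center's own z axis and vertical below 0.06 rad and z of thick_b_center in the frame of pad between 0.057 and 0.065 m) or (horizontal distance between thin_b_center and pad below 0.025 m and angle between thin_b_center's own z axis and vertical below 0.06 rad and z of thin_b_center in the frame of pad between 0.063 and 0.071 m))) or (horizontal distance between pillar_high_top and pillar_place below 0.03 m and ((horizontal distance between thick_a_center and pad below 0.025 m and angle between thick_a_center's own z axis and vertical below 0.06 rad and z of thick_a_center in the frame of pad between 0.069 and 0.077 m) or (horizontal distance between thin_a_center and pad below 0.025 m and angle between thin_a_center's own z axis and vertical below 0.06 rad and z of thin_a_center in the frame of pad between 0.075 and 0.083 m) or (horizontal distance between thick_b_center and pad below 0.025 m and angle between thick_b_center's own z axis and vertical below 0.06 rad and z of thick_b_center in the frame of pad between 0.069 and 0.077 m) or (horizontal distance between thin_b_center and pad below 0.025 m and angle between thin_b_center's own z axis and vertical below 0.06 rad and z of thin_b_center in the frame of pad between 0.075 and 0.083 m)))) and height (world z) of board_center below 0.05 m), for 0.2 s.
At the end, for the whole second after the job is handed in: Top block flat, within 25 mm of the pad centre, its top within 4 mm of the base pillar's; board on pillar and pile: centre height within 4 mm, tilt under 0.04 rad, along the base within 0.25 rad, centred within 25 mm of the bridge's middle (((horizontal distance between pillar_low_top and pillar_place below 0.03 m and ((horizontal distance between thick_a_center and pad below 0.025 m and angle between thick_a_center's own z axis and vertical below 0.06 rad and z of thick_a_center in the frame of pad between 0.057 and 0.065 m) or (horizontal distance between thin_a_center and pad below 0.025 m and angle between thin_a_center's own z axis and vertical below 0.06 rad and z of thin_a_center in the frame of pad between 0.063 and 0.071 m) or (horizontal distance between thick_b_center and pad below 0.025 m and angle between thick_b_center's own z axis and vertical below 0.06 rad and z of thick_b_center in the frame of pad between 0.057 and 0.065 m) or (horizontal distance between thin_b_center and pad below 0.025 m and angle between thin_b_center's own z axis and vertical below 0.06 rad and z of thin_b_center in the frame of pad between 0.063 and 0.071 m)) and z of board_center in the frame of pad between 0.082 and 0.09 m and angle between board_center's own z axis and vertical below 0.04 rad and angle between the x axis of board_center and the y axis of base, either way round below 0.25 rad and x of board_center in the frame of base between -0.025 and 0.025 m and y of board_center in the frame of base between -0.03 and 0.02 m) or (horizontal distance between pillar_high_top and pillar_place below 0.03 m and ((horizontal distance between thick_a_center and pad below 0.025 m and angle between thick_a_center's own z axis and vertical below 0.06 rad and z of thick_a_center in the frame of pad between 0.069 and 0.077 m) or (horizontal distance between thin_a_center and pad below 0.025 m and angle between thin_a_center's own z axis and vertical below 0.06 rad and z of thin_a_center in the frame of pad between 0.075 and 0.083 m) or (horizontal distance between thick_b_center and pad below 0.025 m and angle between thick_b_center's own z axis and vertical below 0.06 rad and z of thick_b_center in the frame of pad between 0.069 and 0.077 m) or (horizontal distance between thin_b_center and pad below 0.025 m and angle between thin_b_center's own z axis and vertical below 0.06 rad and z of thin_b_center in the frame of pad between 0.075 and 0.083 m)) and z of board_center in the frame of pad between 0.094 and 0.102 m and angle between board_center's own z axis and vertical below 0.04 rad and angle between the x axis of board_center and the y axis of base, either way round below 0.25 rad and x of board_center in the frame of base between -0.025 and 0.025 m and y of board_center in the frame of base between -0.03 and 0.02 m))); the robot touches nothing.
It fails at once if the jar is shoved more than 40 mm (distance of jar from where it was at the start of the episode above 0.04 m).
It fails at once if the bowl is shoved more than 40 mm (distance of bowl from where it was at the start of the episode above 0.04 m).
It fails at once if the spatula is shoved more than 40 mm (distance of spatula from where it was at the start of the episode above 0.04 m).
It also fails if it takes over 72 s, if anything falls off the work surface, if the arm or the gripper's body presses on something with over 40 N, if the wrist force passes 120 N, or if a joint passes its speed limit or range.

ROBOT

A 6-joint arm with a two-finger parallel gripper is mounted at the origin on the work surface. World frame = base frame: x ahead of the robot, y to its left, z up, the work surface at z = 0. Lengths are in m, angles in rad, forces in N, time in s.
With the tool pointing down it reaches from about 0.35 to 0.875 m from the base axis. Payload 4.2 kg.
Tool frame: the origin (TCP) lies on the centre line of the jaws, within the pads' length; the fingertips stand 17 mm ahead of it and the grasp point (between the pads) lies 2 mm behind it; z points along the fingers, y is the direction in which the jaws open and shut (so a half turn about z gives the same grasp; the last joint's range is limited). The gripper opens to 85 mm and grips with 20 to 120 N. Pads are 22 mm wide; open, the fingers measure 114 mm over their backs; the gripper's body (76 mm by 85 mm) begins 54 mm behind the grasp point. The pads swing forward as they close: fully open they stand 13 mm farther back than shut.
Start: joints at [1.516, 0.385, 0.008, 0, -1.194, -0.259], TCP at [0.193, 0.594, 0.248] pointing down, gripper open.
Joint ranges: [-3.14, 3.14], [-1.21, 2.06], [-1.07, 1.41], [-3.16, 2.05], [-2.99, -0.16], [-3.1, 3.1]. Speed limits (rad/s): [2.79, 2.79, 3.14, 3.14, 3.14, 3.14].

INTERFACE

Orientations are given as [roll, pitch, yaw] about the fixed x, y, z axes, in that order (R = Rz(yaw) Ry(pitch) Rx(roll)).
In Python, from workcell import r gives the robot as it stands.
- The arm moves only by the tool play_rows, never from a script. Its argument "motion" is one flat list of numbers, 5 for each row, row after row: the closure, from 0 (fully open) to 1 (shut), then the shift along the tool's x, y, z in mm, then the turn about the tool's z in rad. A call has 1 to 5 rows; each row shifts and turns the commanded pose from where the row before left it, along the tool's axes as they then stand; what a row does not reach is not made up. A row lasts 1/10 s, in which the tool goes at most 50 mm and 8.59 degrees, less where a joint would pass 70% of its speed; a pose out of reach is approached as far as the arm can. A call with a gripper value outside its range is refused whole. The fingers move at their own pace and stop on an object; "newtons" is the grip in N (left out, the last holds). Time passes only in rows, so rows that do not move let the fingers close. It gives the time, the measured TCP pose, the force and the opening at its end, in the units of the state.
- r.state(): the state, without advancing time (a new reading comes with each control period).
- r.grab_frame(name): name is "side" or "top"; returns a dict with "frame" (400x640x3 uint8, blue, green, red), "range_z" (400x640 float32, m along the optical axis (not along the pixel's ray), 0 where there is no reading), "K" (3x3 intrinsics, pixels), "distortion" ([k1, k2, p1, p2, k3] as OpenCV has them; the pictures are not rectified), "R" (3x3) and "t" (3): a world point X has camera coordinates R X + t. Camera axes: x right, y down, z forward; pixel columns grow to the right and rows downward; lengths in m; the calibration is good to about 2 mm. A picture is of the moment at which its call begins.
- r.finish_job(): hands the job in, once; it reports no verdict.
The state is a dict: "time_s": time; "q": joint angles; "joint_velocities": joint speeds; "effort": joint torques, N m; "position": TCP position; "tool_rot": TCP orientation; "force": force on the tool from outside, world axes, zero at the start; "torque": the same for the moment, N m; "finger_gap": finger opening in m.
Only numpy, scipy, OpenCV 4.12 (cv2) and the standard library are available. Lean on these libraries where they do the work, as an engineer would, in place of code of your own. Each camera call takes 0.05 s, during which the arm holds its last target.

## Working session

There is one attempt and no reset: what is moved stays moved. The work goes in short steps, Python scripts to look and compute and a tool call to move; the robot and the scene stay as the last step left them, time stands still between calls to the robot, and variables do not carry over. Pictures are saved under pics/ and viewed, and the job is handed in when it is done.

Besides the shell and the picture viewer there is one more tool, called after ">>>" as name(argument=value, ...) on one line, values as JSON. play_rows: Moves the arm, as the interface text tells. Its arguments: {"type":"object","properties":{"motion":{"type":"array","items":{"type":"number"}},"newtons":{"type":"number"}},"required":["motion"]}

```bash
ls; mkdir -p pics
cat > h.py <<'E'
import numpy as np, cv2
from workcell import r
def shot(name,fn):
    f=r.grab_frame(name); cv2.imwrite('pics/'+fn+'.png',f['frame']); np.savez('pics/'+fn+'.npz',**{k:np.array(v) for k,v in f.items()}); return f
def load(fn): return dict(np.load('pics/'+fn+'.npz'))
def cloud(f):
    H,W=f['range_z'].shape
    u,v=np.meshgrid(np.arange(W),np.arange(H))
    p=cv2.undistortPoints(np.stack([u,v],-1).reshape(-1,1,2).astype(np.float64),f['K'].astype(float),f['distortion'].astype(float)).reshape(H,W,2)
    z=f['range_z']
    C=np.stack([p[...,0]*z,p[...,1]*z,z],-1)
    X=(C-f['t'].reshape(3))@f['R']
    X[z==0]=np.nan
    return X
def proj(f,P):
    rv,_=cv2.Rodrigues(f['R'].astype(float))
    return cv2.projectPoints(np.array(P,float).reshape(-1,1,3),rv,f['t'].astype(float),f['K'].astype(float),f['distortion'].astype(float))[0].reshape(-1,2)
E
python3 - <<'E'
from h import *
print(r.state())
for n in('top','side'):
    f=shot(n,n+'0'); print(n,f['K'],-f['R'].T@f['t'],f['R'])
E
```

```text
pics
{'time_s': 0.0, 'q': array([ 1.51559187e+00,  3.85593782e-01,  6.60501617e-03, -4.58999218e-04,
       -1.19398506e+00, -2.58595633e-01]), 'joint_velocities': array([ 4.37739807e-05,  5.49795750e-04, -1.32657931e-04, -4.35228842e-04,
       -6.23997711e-04, -3.15952412e-04]), 'effort': array([ 2.83327086e-05, -3.92292309e+01,  1.88400793e+01,  4.18634802e+00,
       -4.57404123e-03,  1.36331991e-06]), 'position': array([0.19274663, 0.59396436, 0.24719685]), 'tool_rot': array([ 3.13937847e+00, -1.44596696e-04, -3.13969282e-01]), 'force': array([-0.52615101,  0.67337885,  0.75912246]), 'torque': array([ 0.03798333,  0.04801751, -0.04298394]), 'finger_gap': 0.08561483138560622}
top [[428.41759397   0.         323.15279695]
 [  0.         428.41759397 197.70930217]
 [  0.           0.           1.        ]] [0.35525164 0.0925534  1.4739717 ] [[ 0.02130175 -0.9993265   0.02987939]
 [-0.99148457 -0.02495606 -0.12781054]
 [ 0.12847013 -0.02690237 -0.99134842]]
side [[463.24545155   0.         317.49238921]
 [  0.         463.24545155 204.34462038]
 [  0.           0.           1.        ]] [ 0.21526927 -0.71434329  1.05299886] [[ 0.92344091 -0.3833546   0.01720866]
 [-0.27157432 -0.68454733 -0.67649267]
 [ 0.27111673  0.62002758 -0.73624828]]
```

View pics/top0.png

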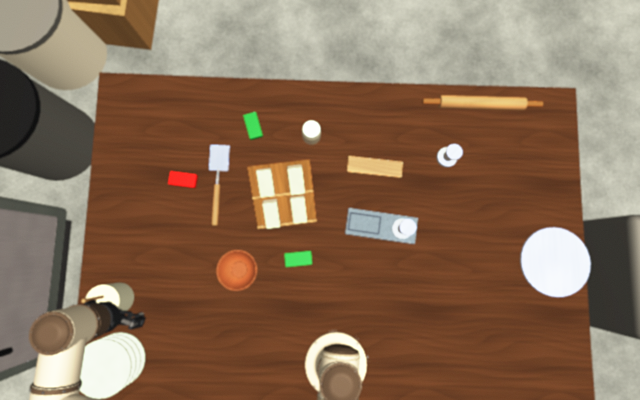

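View pics/side0.png

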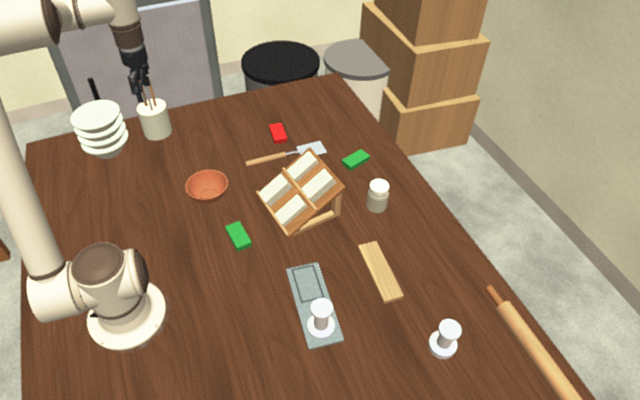

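The top view shows the rack at (282,195) with four white blocks, the base at (381,226) with its pad to the left and pillar at (403,228), the board at (375,166), the spare pillar at (450,155), the jar at (311,131), the bowl at (237,270) and the spatula at (217,185). The green slabs (253,125) and (298,259) and the red one (182,179) are look-alikes.

Run:
```python
from h import *
for n,box in (('top0',(230,140,475,250)),('side0',(240,135,480,365))):
    f=load(n); x0,y0,x1,y1=box; c=f['frame'][y0:y1,x0:x1]
    s=3 if n=='top0' else 2.5
    cv2.imwrite('pics/crop_'+n+'.png',cv2.resize(c,None,fx=s,fy=s,interpolation=cv2.INTER_CUBIC))
    X=cloud(f)
    np.set_printoptions(precision=3,suppress=True)
f=load('top0');X=cloud(f);hsv=cv2.cvtColor(f['frame'],cv2.COLOR_BGR2HSV)
def med(u,v,k=2): return np.nanmedian(X[v-k:v+k+1,u-k:u+k+1].reshape(-1,3),0), np.nanstd(X[v-k:v+k+1,u-k:u+k+1,2])
for nm,u,v in (('pillar',404,229),('spare',453,152),('pad',364,224),('board',375,166),('b1',265,182),('b2',296,178),('b3',272,212),('b4',299,209),('jar',312,130),('bowl',237,270),('table',330,230)):
    print(nm,*med(u,v))
```

```text
pillar [ 0.438 -0.206  0.103] 0.0027877186398615563
spare [ 0.699 -0.373  0.091] 0.0019175615489379985
pad [ 0.457 -0.089  0.013] 0.0031157348470107833
board [ 0.66  -0.125  0.017] 0.002225306579680633
b1 [0.577 0.243 0.119] 0.0038374719198329
b2 [0.59  0.144 0.131] 0.003097942298510924
b3 [0.485 0.22  0.079] 0.0033270566695896577
b4 [0.499 0.133 0.066] 0.003921508132048742
jar [0.761 0.097 0.09 ] 0.003140106535010172
bowl [0.294 0.336 0.008] 0.004143643257116296
table [0.435 0.027 0.002] 0.0036104613305105063
```

Run:
```python
from h import *
np.set_printoptions(precision=3,suppress=True)
f=load('top0');X=cloud(f);fr=f['frame'];hsv=cv2.cvtColor(fr,cv2.COLOR_BGR2HSV)
roi=np.zeros(fr.shape[:2],bool);roi[155:235,240:322]=1
m=(roi&(hsv[...,1]<70)&(hsv[...,2]>150)).astype(np.uint8)
n,l,st,c=cv2.connectedComponentsWithStats(m)
for i in range(1,n):
    if st[i,4]<60: continue
    mm=cv2.erode((l==i).astype(np.uint8),np.ones((3,3)))>0
    P=X[mm];P=P[~np.isnan(P[:,0])];o=np.median(P,0)
    u,s,vt=np.linalg.svd(P-P.mean(0),full_matrices=False); nn=vt[2]*np.sign(vt[2,2])
    ang=np.degrees(np.arccos(nn[2]))
    print(i,st[i],c[i],P.mean(0),'n',nn,ang,'res',s[2]/np.sqrt(len(P)))
```

```text
1 [288 166  17  29 408] [295.703 179.882] [0.585 0.145 0.129] n [-0.486 -0.062  0.872] 29.361769322780972 res 0.002987254847118224
2 [256 169  19  28 398] [265.015 182.548] [0.575 0.242 0.118] n [-0.49  -0.085  0.868] 29.821133212772352 res 0.0026375705125145613
3 [290 197  17  26 358] [298.332 209.489] [0.496 0.135 0.064] n [-0.498 -0.086  0.863] 30.37585194649095 res 0.0028839533776641962
4 [263 200  17  29 394] [270.949 214.046] [0.478 0.224 0.075] n [-0.471 -0.085  0.878] 28.6048357144992 res 0.0029234124022079885
```

Gauge pillar top is at z≈0.103, so it is the high one (the spare reads 0.091), which means 90 mm = thick + thick + thin. Next I measure the block poses precisely and sort thick from thin.

View pics/crop_top0.png

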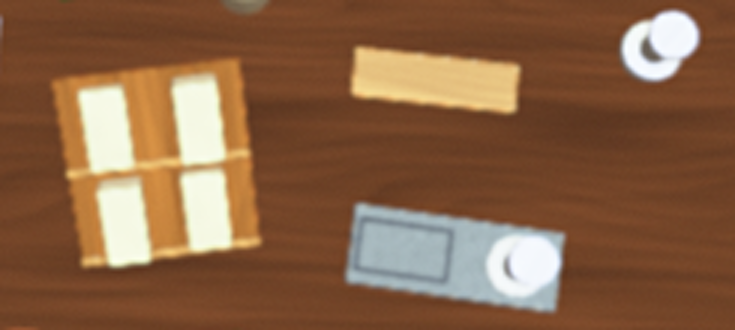

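View pics/crop_side0.png

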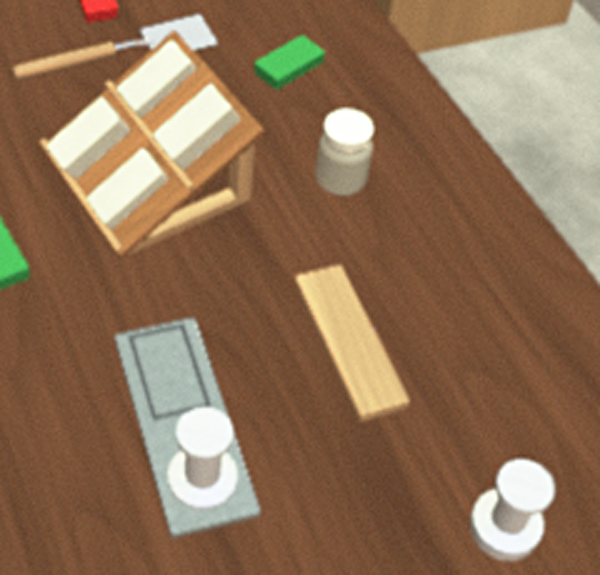

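```bash
cat >> h.py <<'E'
def rays(f,uv):
    p=cv2.undistortPoints(np.array(uv,float).reshape(-1,1,2),f['K'].astype(float),f['distortion'].astype(float)).reshape(-1,2)
    d=np.c_[p,np.ones(len(p))]@f['R']; o=-f['R'].T@f['t'].reshape(3)
    return o,d
def onplane(f,uv,p0,n):
    o,d=rays(f,uv); s=((np.array(p0)-o)@n)/(d@n); return o+d*s[:,None]
def face(f,mask,p0,n,xd):
    "mask -> rectangle on plane. returns centre3d,size,angle of rect relative to xd"
    c=max(cv2.findContours(mask.astype(np.uint8),cv2.RETR_EXTERNAL,cv2.CHAIN_APPROX_NONE)[0],key=cv2.contourArea)
    # subpixel: mask area moments on plane from all pixels
    v,u=np.nonzero(mask); P=onplane(f,np.c_[u,v],p0,n)
    xd=xd-n*(xd@n); xd/=np.linalg.norm(xd); yd=np.cross(n,xd)
    Q=np.c_[(P-p0)@xd,(P-p0)@yd]
    m=Q.mean(0); C=np.cov(Q.T); w,V=np.linalg.eigh(C); a=np.arctan2(V[1,1],V[0,1]); a=(a+np.pi/2)%np.pi-np.pi/2
    return p0+xd*m[0]+yd*m[1],np.sqrt(12*w[::-1]),a
E
python3 - <<'E'
from h import *
np.set_printoptions(precision=4,suppress=True)
yaw=0.165
for cam,roi in (('top0',(240,155,322,235)),('side0',(250,140,350,240))):
    f=load(cam);X=cloud(f);fr=f['frame'];hsv=cv2.cvtColor(fr,cv2.COLOR_BGR2HSV)
    R=np.zeros(fr.shape[:2],bool);R[roi[1]:roi[3],roi[0]:roi[2]]=1
    m=(R&(hsv[...,1]<60)&(hsv[...,2]>170)).astype(np.uint8)
    n,l,st,c=cv2.connectedComponentsWithStats(m)
    for i in range(1,n):
        if st[i,4]<60: continue
        mk=(l==i)
        P=X[cv2.erode(mk.astype(np.uint8),np.ones((3,3)))>0];P=P[~np.isnan(P[:,0])]
        nn=np.array([-.5*np.cos(yaw),-.5*np.sin(yaw),.866])
        p0=np.median(P,0); p0=p0+nn*np.median((P-p0)@nn)
        C,s,a=face(f,mk,p0,nn,np.array([np.cos(yaw),np.sin(yaw),0.577]))
        print(cam,c[i],st[i,4],'ctr',C,'size',s,'da',a,'normal off',C@nn)
E
```

```text
top0 [295.7837 179.8117] 393 ctr [0.5845 0.1442 0.1288] size [0.0929 0.0451] da -0.0119406449655024 normal off -0.188621085023715
top0 [265.0469 182.4193] 384 ctr [0.5753 0.2423 0.1179] size [0.0914 0.045 ] da -0.02178229455478853 normal off -0.2015645173659676
top0 [298.396  209.4855] 346 ctr [0.4965 0.1352 0.0641] size [0.0916 0.045 ] da -0.020217554806050586 normal off -0.20047237317861907
top0 [270.9921 214.124 ] 379 ctr [0.4781 0.2237 0.0749] size [0.0979 0.0448] da -0.018929221185244316 normal off -0.18925414009896632
side0 [310.4636 148.0268] 261 ctr [ 0.6829  0.4297 -0.0021] size [0.1316 0.0444] da -0.8104293421665458 normal off -0.37391356132822245
side0 [301.9584 165.8152] 433 ctr [0.577  0.2357 0.116 ] size [0.0884 0.0558] da -0.046114328481648315 normal off -0.20347098996885582
side0 [317.9647 184.9436] 567 ctr [0.5864 0.1349 0.1259] size [0.0877 0.0635] da -0.028044226875787004 normal off -0.19129218895581063
side0 [274.6447 189.5553] 515 ctr [0.4812 0.2133 0.0723] size [0.0893 0.0652] da -0.08891252841186059 normal off -0.19223714433943812
side0 [290.1564 209.7674] 473 ctr [0.499  0.1296 0.0622] size [0.0891 0.0543] da -0.014038221242268278 normal off -0.2029166696561042
```

Offsets along the slope normal differ by 12 mm: the thick blocks are upper-right (296,180) and lower-left (271,214), the thin ones upper-left (265,182) and lower-right (298,209). All are plain white and on the rack. I'll refine the poses with overlays, then measure the base and board.

Run:
```python
from h import *
from scipy.optimize import minimize
np.set_printoptions(precision=4,suppress=True)
def box(c,R,s):
    k=np.array([[i,j,l] for i in(-1,1) for j in(-1,1) for l in(-1,1)])*np.array(s)/2
    return np.array(c)+k@R.T
def Rs(yaw,p=-np.pi/6):
    Rz=np.array([[np.cos(yaw),-np.sin(yaw),0],[np.sin(yaw),np.cos(yaw),0],[0,0,1]])
    Ry=np.array([[np.cos(p),0,np.sin(p)],[0,1,0],[-np.sin(p),0,np.cos(p)]])
    return Rz@Ry
F={c:load(c) for c in('top0','side0')}
S=8
def sil(f,P,shape,off):
    h=cv2.convexHull(proj(f,P).astype(np.float32)).reshape(-1,2)
    im=np.zeros((shape[0]*S,shape[1]*S),np.uint8)
    cv2.fillPoly(im,[np.round((h-off+.5)*S).astype(np.int32)],255)
    return cv2.resize(im,(shape[1],shape[0]),interpolation=cv2.INTER_AREA)/255.
wood={}
def soft(f,roi):
    x0,y0,x1,y1=roi; c=f['frame'][y0:y1,x0:x1].astype(float)
    hsv=cv2.cvtColor(f['frame'][y0:y1,x0:x1],cv2.COLOR_BGR2HSV).astype(float)
    # whiteness: saturation ~ 30 white, ~150 wood
    return np.clip((110-hsv[...,1])/60,0,1)
ini={'tkUR':(.5845,.1442,.1288,34),'tnUL':(.5753,.2423,.1179,22),'tnLR':(.4965,.1352,.0641,22),'tkLL':(.481,.2237,.0755,34)}
res={}
for k,(x,y,z,t) in ini.items():
    n=Rs(.15)[:,2]; c0=np.array([x,y,z])-n*t/2000
    out={}
    for cams in (('top0',),('side0',),('top0','side0')):
        tg={}
        for c in cams:
            f=F[c]; P=proj(f,box(c0,Rs(.15),(.09,.046,t/1000))); lo=np.floor(P.min(0)-4).astype(int); hi=np.ceil(P.max(0)+5).astype(int)
            tg[c]=(soft(f,(*lo,*hi)),lo)
        def cost(q):
            R=Rs(.15+q[2]*.02); c=c0+R@np.array([q[0],q[1],0])*.002
            e=0
            for cc in cams:
                T,lo=tg[cc]; e+=((sil(F[cc],box(c,R,(.09,.046,t/1000)),T.shape,lo)-T)**2).sum()
            return e+.05*q[2]**2
        m=minimize(cost,[0,0,0],method='Nelder-Mead',options=dict(initial_simplex=[[0,0,0],[1.5,0,0],[0,1.5,0],[0,0,2]],maxiter=120))
        R=Rs(.15+m.x[2]*.02); c=c0+R@np.array([m.x[0],m.x[1],0])*.002
        print(k,cams,c,'yaw',.15+m.x[2]*.02,'cost',cost([0,0,0]),m.fun)
    res[k]=(c,R,t)
for cam,roi,s in (('top0',(235,150,330,240),7),('side0',(240,135,360,245),6)):
    x0,y0,x1,y1=roi; im=cv2.resize(F[cam]['frame'][y0:y1,x0:x1],None,fx=s,fy=s,interpolation=cv2.INTER_CUBIC)
    for k,(c,R,t) in res.items():
        p=((proj(F[cam],box(c,R,(.09,.046,t/1000)))-[x0,y0]+.5)*s).astype(int)
        for a,b in((0,1),(0,2),(0,4),(3,1),(3,2),(3,7),(5,1),(5,4),(5,7),(6,2),(6,4),(6,7)): cv2.line(im,tuple(map(int,p[a])),tuple(map(int,p[b])),(0,0,255),1)
    cv2.imwrite(f'pics/ov_{cam}.png',im)
```

```text
tkUR ('top0',) [0.5884 0.1453 0.1115] yaw 0.15000064179116307 cost 62.663566897347174 33.248580353761604
tkUR ('side0',) [0.5915 0.1456 0.1133] yaw 0.14379870812746925 cost 347.488321799308 339.96250980922383
tkUR ('top0', 'side0') [0.5911 0.1456 0.1131] yaw 0.15798007581809806 cost 410.15188869665513 387.19227488791677
tnUL ('top0',) [0.5768 0.2436 0.1062] yaw 0.15276449383380292 cost 49.6084121491734 22.695949536256954
tnUL ('side0',) [0.5803 0.2436 0.1082] yaw 0.14020861400888562 cost 526.8884207996924 523.3635727169487
tnUL ('top0', 'side0') [0.5788 0.2439 0.1074] yaw 0.1398584585489525 cost 576.4968329488659 557.9874363271181
tnLR ('top0',) [0.4976 0.1358 0.0521] yaw 0.1487001213483528 cost 101.96425221068819 83.00406357503881
tnLR ('side0',) [0.5012 0.136  0.0541] yaw 0.14501117616106582 cost 328.3819319492503 325.0614213106945
tnLR ('top0', 'side0') [0.5009 0.1359 0.054 ] yaw 0.14041023123592847 cost 430.3461841599385 420.68852160190943
tkLL ('top0',) [0.4812 0.2258 0.0562] yaw 0.15000005618519566 cost 158.33861495578623 87.51200211457171
tkLL ('side0',) [0.4852 0.2265 0.0585] yaw 0.16271052141662715 cost 376.707091503268 328.6788048192776
tkLL ('top0', 'side0') [0.4838 0.2264 0.0577] yaw 0.15000031752985604 cost 535.0457064590541 435.986237024234
```

View pics/ov_top0.png

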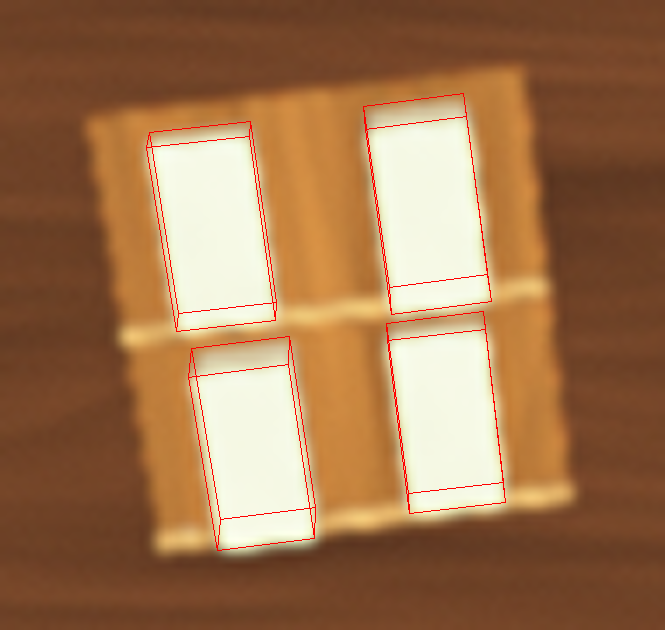

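View pics/ov_side0.png

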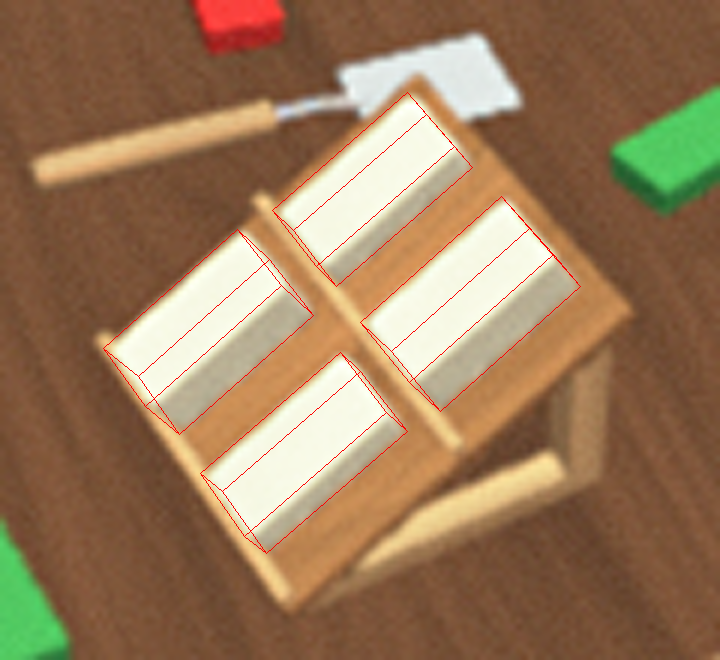

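The overlays fit within about 2 mm in both views. The jittered block rows sit roughly 92–99 mm apart. Now the base and board.

Run:
```python
from h import *
from scipy.optimize import minimize
np.set_printoptions(precision=4,suppress=True)
def Rz(a): return np.array([[np.cos(a),-np.sin(a),0],[np.sin(a),np.cos(a),0],[0,0,1]])
def rectpts(x,y,a,L,W,z0,z1):
    k=np.array([[i*L/2,j*W/2,0] for i in(-1,1) for j in(-1,1)])@Rz(a).T
    return np.r_[k+[x,y,z0],k+[x,y,z1]]
S=8
def sil(f,P,shape,off):
    h=cv2.convexHull(proj(f,P).astype(np.float32)).reshape(-1,2)
    im=np.zeros((shape[0]*S,shape[1]*S),np.uint8)
    cv2.fillPoly(im,[np.round((h-off+.5)*S).astype(np.int32)],255)
    return cv2.resize(im,(shape[1],shape[0]),interpolation=cv2.INTER_AREA)/255.
F={c:load(c) for c in('top0','side0')}
out={}
for nm,c0,L,W,z0,z1 in (('base',(.447,-.145,-.1),.09,.24,0,.012),('board',(.66,-.125,-1.67),.19,.056,0,.016)):
  for cams in (('top0',),('side0',),('top0','side0')):
    tg={}
    for c in cams:
        f=F[c];P=proj(f,rectpts(*c0,L,W,z0,z1)); lo=np.floor(P.min(0)-8).astype(int); hi=np.ceil(P.max(0)+9).astype(int)
        cr=f['frame'][lo[1]:hi[1],lo[0]:hi[0]]; hsv=cv2.cvtColor(cr,cv2.COLOR_BGR2HSV).astype(float); g=cr.astype(float)
        if nm=='base': T=np.clip((g[...,0]-70)/60,0,1)   # blue channel: grey vs brown
        else: T=np.clip((g[...,1]-85)/60,0,1)
        cv2.imwrite(f'pics/T_{nm}_{c}.png',cv2.resize((T*255).astype(np.uint8),None,fx=5,fy=5))
        tg[c]=(T,lo)
    def cost(q):
        e=0
        for cc in cams:
            T,lo=tg[cc]; e+=((sil(F[cc],rectpts(c0[0]+q[0]*.002,c0[1]+q[1]*.002,c0[2]+q[2]*.02,L,W,z0,z1),T.shape,lo)-T)**2).sum()
        return e
    m=minimize(cost,[0,0,0],method='Nelder-Mead',options=dict(initial_simplex=[[0,0,0],[3,0,0],[0,3,0],[0,0,3]],maxiter=200))
    q=m.x; v=(c0[0]+q[0]*.002,c0[1]+q[1]*.002,c0[2]+q[2]*.02); out[nm]=v
    print(nm,cams,np.array(v),m.fun)
x,y,a=out['base']; b=lambda px,py:np.array([x,y,0])+Rz(a)@np.array([px,py,0])
pad=b(0,.06);pil=b(0,-.07);mid=b(0,-.005)
print('pad',pad,'pil',pil,'mid',mid)
# pillar top check from side/top
for c in F:
    f=F[c];X=cloud(f);hsv=cv2.cvtColor(f['frame'],cv2.COLOR_BGR2HSV)
    M=(abs(X[...,2]-.102)<.008)&(np.hypot(X[...,0]-pil[0],X[...,1]-pil[1])<.045)
    P=X[M];print(c,'pillar top centroid',(P[:,:2].min(0)+P[:,:2].max(0))/2,P.mean(0),np.median(P[:,2]),len(P))
for cam,roi,s in (('top0',(335,145,480,250),5),('side0',(270,230,420,360),5)):
    x0,y0,x1,y1=roi; im=cv2.resize(F[cam]['frame'][y0:y1,x0:x1],None,fx=s,fy=s,interpolation=cv2.INTER_CUBIC)
    pr=lambda P:((proj(F[cam],P)-[x0,y0]+.5)*s).astype(int)
    def quad(P,col): cv2.polylines(im,[pr(P)[[0,1,3,2]].astype(np.int32)],True,col,1)
    quad(rectpts(*out['base'],.09,.24,.012,.012)[:4],(0,0,255))
    quad(rectpts(*out['board'],.19,.056,.016,.016)[:4],(0,0,255))
    quad(rectpts(pad[0],pad[1],a,.06,.106,.012,.012)[:4],(0,255,0))
    t=np.linspace(0,6.28,40)
    cv2.polylines(im,[pr(np.c_[pil[0]+.026*np.cos(t),pil[1]+.026*np.sin(t),0*t+.102]).astype(np.int32)],True,(255,0,0),1)
    cv2.imwrite(f'pics/ovb_{cam}.png',im)
```

```text
base ('top0',) [ 0.4546 -0.1482 -0.1203] 16.45632737408689
base ('side0',) [ 0.4584 -0.1457 -0.1202] 10.26444925028835
base ('top0', 'side0') [ 0.4573 -0.1466 -0.1219] 109.82796616685889
board ('top0',) [ 0.6607 -0.1239 -1.6528] 4.3639109957708575
board ('side0',) [ 0.6651 -0.1207 -1.6536] 23.008079584775082
board ('top0', 'side0') [ 0.6633 -0.1219 -1.6586] 104.86089484813533
pad [ 0.4646 -0.087   0.    ] pil [ 0.4488 -0.216   0.    ] mid [ 0.4567 -0.1515  0.    ]
top0 pillar top centroid [ 0.4466 -0.2178] [ 0.4466 -0.2176  0.1028] 0.10290741877809458 207
side0 pillar top centroid [ 0.4488 -0.2175] [ 0.4484 -0.219   0.1026] 0.10260105680479069 381
```

View pics/ovb_top0.png

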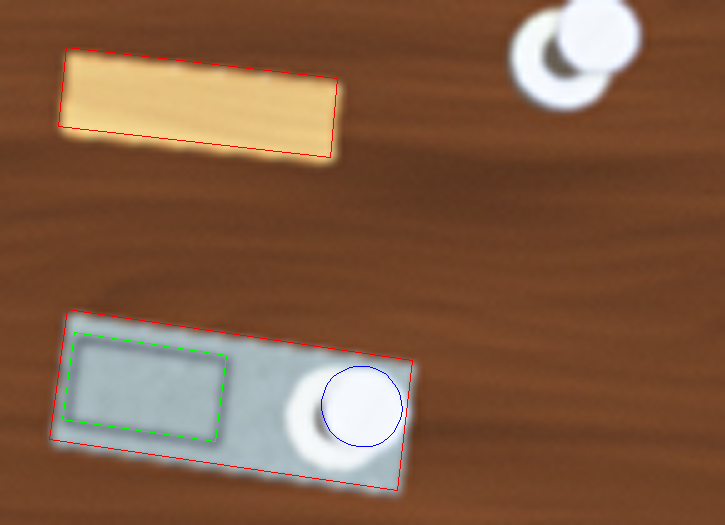

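View pics/ovb_side0.png

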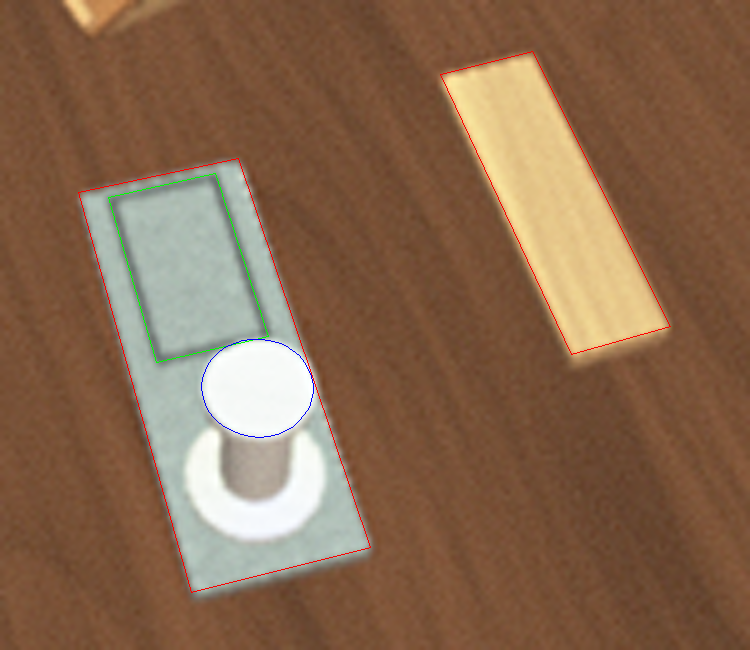

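```bash
cat > plan.py <<'E'
import sys,numpy as np
from workcell import r
def plan(tgt,n,start=None):
    s=r.state(); p=np.array(s['position']); y=s['tool_rot'][2]
    if start is not None: p,y=np.array(start[:3]),start[3]
    T=np.array(tgt[:3]); dy=(tgt[3]-y+np.pi)%(2*np.pi)-np.pi
    rows=[]
    cp=p.copy();cy=y
    for i in range(1,n+1):
        want=p+(T-p)*i/n; d=want-cp
        tx=np.array([np.cos(cy),np.sin(cy),0]);ty=np.array([np.sin(cy),-np.cos(cy),0])
        row=[round(1000*d@tx,1),round(1000*d@ty,1),round(-1000*d[2],1),round(-(y+dy*i/n-cy),3)]
        cp=cp+(tx*row[0]+ty*row[1])/1000+np.array([0,0,-row[2]/1000]); cy-=row[3]
        rows.append(row)
    print('from',np.round(p,4),round(y,4),'t',round(s['time_s'],2),'gap',round(s['finger_gap'],4),'F',np.round(s['force'],1))
    for q in rows: print(q)
    print('end',np.round(cp,4),round(cy,4))
if __name__=='__main__':
    a=[float(v) for v in sys.argv[1:5]]; plan(a,int(sys.argv[5]))
E
python3 plan.py .59 .1455 .25 .15 15
```

```text
from [0.1928 0.594  0.2473] -0.314 t 0.1 gap 0.0853 F [-0.8  0.2  0.1]
[np.float64(34.4), np.float64(20.3), np.float64(-0.2), np.float64(-0.031)]
[np.float64(33.8), np.float64(21.3), np.float64(-0.2), np.float64(-0.031)]
[np.float64(33.1), np.float64(22.3), np.float64(-0.1), np.float64(-0.031)]
[np.float64(32.4), np.float64(23.4), np.float64(-0.2), np.float64(-0.031)]
[np.float64(31.6), np.float64(24.4), np.float64(-0.2), np.float64(-0.031)]
[np.float64(30.9), np.float64(25.3), np.float64(-0.2), np.float64(-0.031)]
[np.float64(30.1), np.float64(26.3), np.float64(-0.1), np.float64(-0.031)]
[np.float64(29.3), np.float64(27.2), np.float64(-0.2), np.float64(-0.03)]
[np.float64(28.4), np.float64(28.0), np.float64(-0.2), np.float64(-0.031)]
[np.float64(27.5), np.float64(29.0), np.float64(-0.2), np.float64(-0.031)]
[np.float64(26.7), np.float64(29.7), np.float64(-0.2), np.float64(-0.031)]
[np.float64(25.7), np.float64(30.6), np.float64(-0.1), np.float64(-0.031)]
[np.float64(24.7), np.float64(31.4), np.float64(-0.2), np.float64(-0.031)]
[np.float64(23.7), np.float64(32.1), np.float64(-0.2), np.float64(-0.031)]
[np.float64(22.8), np.float64(32.8), np.float64(-0.2), np.float64(-0.031)]
end [0.59   0.1455 0.25  ] 0.15
```

```bash
sed -i 's/for q in rows: print(q)/for q in rows: print(*[float(v) for v in q])/; s/round(-(y+dy\*i\/n-cy),3)/round(-(y+dy*i\/n-cy),3)/' plan.py
```

>>> play_rows(motion=[0, 34, 20, 0, -0.03, 0, 34, 21, 0, -0.03, 0, 33, 22, 0, -0.03, 0, 32, 23, 0, -0.03, 0, 32, 24, 0, -0.03], newtons=30)

```text
time_s: 0.6
position: [0.3257, 0.4449, 0.2479]
tool_rot: [3.141, 0.0, -0.162]
force: [0.5, -0.5, 0.6]
finger_gap: 0.0854
```

>>> play_rows(motion=[0, 31, 25, 0, -0.03, 0, 30, 26, 0, -0.03, 0, 29, 27, 0, -0.03, 0, 28, 28, 0, -0.03, 0, 27, 29, 0, -0.03])

```text
time_s: 1.1
position: [0.4561, 0.2954, 0.248]
tool_rot: [3.141, 0.001, -0.012]
force: [0.9, 0.7, -0.4]
finger_gap: 0.085
```

```bash
python3 plan.py .59 .1455 .2 .15 5
```

```text
from [0.4561 0.2954 0.248 ] -0.0124 t 1.1 gap 0.085 F [ 0.9  0.7 -0.4]
27.2 29.7 9.6 -0.032
26.1 30.5 9.6 -0.033
25.2 31.3 9.6 -0.032
24.2 32.2 9.6 -0.033
23.0 32.9 9.6 -0.032
end [0.59   0.1455 0.2   ] 0.1496
```

>>> play_rows(motion=[0, 27, 30, 10, -0.032, 0, 26, 30, 10, -0.033, 0, 25, 31, 10, -0.032, 0, 24, 32, 9, -0.033, 0, 23, 33, 9, -0.032])

```text
time_s: 1.6
position: [0.589, 0.146, 0.1994]
tool_rot: [3.141, 0.001, 0.15]
force: [0.9, 0.7, 0.4]
finger_gap: 0.0854
```

```bash
python3 plan.py .59 .1455 .12 .15 5
python3 - <<'E'
from h import *
np.set_printoptions(precision=4,suppress=True)
for cam in('top','side'):
    f=shot(cam,cam+'1'); s=r.state(); p=proj(f,[s['position'],np.array(s['position'])-[0,0,.017]])
    print(cam,p,s['position'],s['tool_rot'])
    c=p[1].astype(int); x0=max(0,c[0]-60);y0=max(0,c[1]-55); im=f['frame'][y0:y0+110,x0:x0+120]
    im=cv2.resize(im,None,fx=5,fy=5,interpolation=cv2.INTER_CUBIC)
    for q in p: cv2.circle(im,tuple(int(v) for v in (q-[x0,y0]+.5)*5),3,(0,0,255),-1)
    cv2.imwrite(f'pics/g1{cam}.png',im)
E
```

```text
from [0.589  0.146  0.1994] 0.1496 t 1.6 gap 0.0854 F [0.9 0.7 0.4]
0.2 0.1 15.9 -0.0
0.1 0.1 15.9 -0.0
0.2 0.2 15.9 -0.0
0.2 0.1 15.9 -0.0
0.2 0.1 15.8 -0.0
end [0.59   0.1455 0.12  ] 0.1496
top [[295.8438 173.8429]
 [296.029  174.8598]] [0.5913 0.142  0.1973] [3.1393 0.0031 0.1461]
side [[318.261  163.9015]
 [318.1474 168.4647]] [0.5897 0.1437 0.1976] [3.14   0.004  0.1431]
```

View pics/g1side.png

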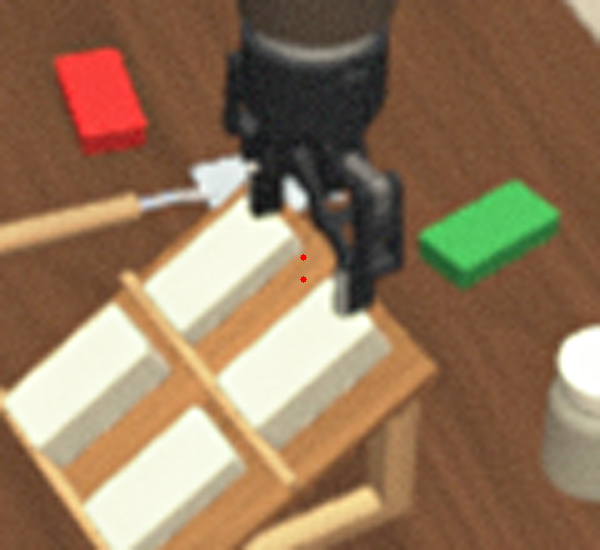

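View pics/g1top.png

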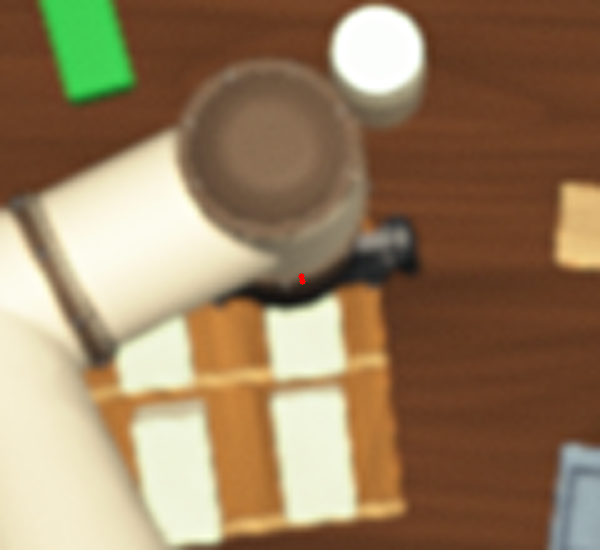

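The side crop shows the jaws straddling the upper-right thick block: tips at (263,210) and (352,305), with the projected TCP at their middle. Open tips are about at TCP level. Descending and gripping now.

>>> play_rows(motion=[0, 0, -1, 18, 0, 0, 0, 0, 18, 0, 0, 0, 0, 18, 0, 0, 0, 0, 15, 0, 0, 0, 0, 14, 0])

```text
time_s: 2.2
position: [0.5876, 0.1486, 0.1163]
tool_rot: [3.141, 0.001, 0.148]
force: [-0.3, 0.2, 0.5]
finger_gap: 0.0853
```

>>> play_rows(motion=[1, 0, 0, 0, 0, 1, 0, 0, 0, 0, 1, 0, 0, 0, 0, 1, 0, 0, 0, 0, 1, 0, 0, 0, 0], newtons=30)

```text
time_s: 2.7
position: [0.5888, 0.1487, 0.1185]
tool_rot: [-3.141, -0.002, 0.148]
force: [-0.8, -0.5, 3.5]
finger_gap: 0.0454
```

>>> play_rows(motion=[1, 0, 0, -4, 0, 1, 0, 0, -10, 0, 1, 0, 0, -20, 0, 1, 0, 0, -30, 0, 1, 0, 0, -30, 0])

```text
time_s: 3.2
position: [0.5879, 0.1482, 0.2123]
tool_rot: [3.141, 0.001, 0.148]
force: [0.6, -0.3, -2.3]
finger_gap: 0.0454
```

```bash
python3 - <<'E'
from h import *
np.set_printoptions(precision=4,suppress=True)
f=shot('side','side2'); s=r.state(); p=proj(f,[s['position'],np.array(s['position'])-[0,0,.017]])
c=p[1].astype(int); x0=max(0,c[0]-60);y0=max(0,c[1]-55); im=f['frame'][y0:y0+110,x0:x0+120]
im=cv2.resize(im,None,fx=5,fy=5,interpolation=cv2.INTER_CUBIC)
for q in p: cv2.circle(im,tuple(int(v) for v in (q-[x0,y0]+.5)*5),3,(0,0,255),-1)
cv2.imwrite('pics/g2side.png',im);print(s['position'],s['finger_gap'],s['force'],s['q'])
E
python3 plan.py .472 -.075 .20 -1.692 14
```

```text
[0.5909 0.149  0.2189] 0.04536685582277887 [1.4904 0.756  2.4472] [ 0.5135  0.3748 -0.0848  0.0029 -1.1011  1.2054]
from [0.5909 0.149  0.2189] 0.1494 t 3.25 gap 0.0454 F [1.5 0.8 2.4]
-10.8 14.6 1.4 0.132
-8.8 15.8 1.3 0.131
-6.6 16.8 1.4 0.132
-4.3 17.6 1.3 0.131
-2.0 18.0 1.4 0.132
0.3 18.1 1.3 0.131
2.8 17.9 1.4 0.132
5.0 17.4 1.3 0.131
7.3 16.6 1.4 0.132
9.4 15.5 1.3 0.131
11.4 14.1 1.4 0.132
13.1 12.5 1.3 0.131
14.6 10.7 1.4 0.132
15.9 8.6 1.3 0.131
end [ 0.472 -0.075  0.2  ] -1.6916
```

View pics/g2side.png

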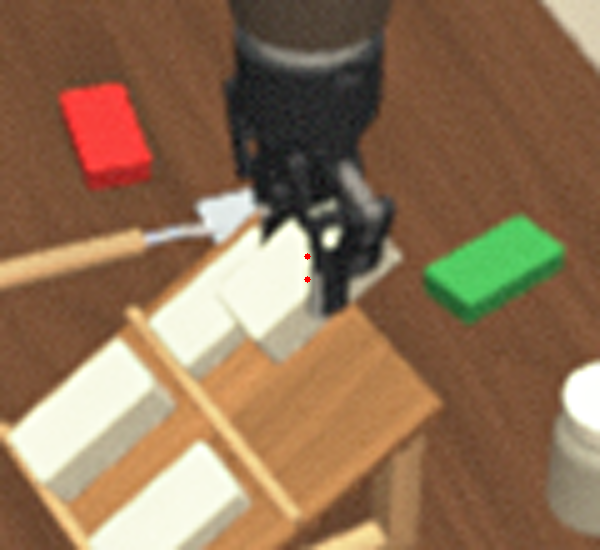

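The thick block is held between the jaws and has lifted clear of the rack. Next I carry it over to the pad.

>>> play_rows(motion=[1, -11, 15, 1, 0.131, 1, -9, 16, 1, 0.132, 1, -7, 17, 1, 0.131, 1, -5, 17, 1, 0.132, 1, -2, 18, 1, 0.131])

```text
time_s: 3.75
position: [0.5439, 0.0678, 0.2064]
tool_rot: [-3.141, 0.0, -0.514]
force: [-0.2, 0.2, -2.8]
finger_gap: 0.0454
```

>>> play_rows(motion=[1, 0, 18, 1, 0.132, 1, 3, 18, 1, 0.131, 1, 5, 17, 1, 0.132, 1, 7, 16, 1, 0.131, 1, 9, 15, 1, 0.132])

```text
time_s: 4.25
position: [0.502, -0.0106, 0.2015]
tool_rot: [-3.141, 0.0, -1.172]
force: [0.5, -0.0, -1.3]
finger_gap: 0.0458
```

```bash
python3 plan.py .4656 -.073 .18 -1.692 4
```

```text
from [ 0.502  -0.0106  0.2015] -1.1724 t 4.25 gap 0.0458 F [ 0.5 -0.  -1.3]
10.8 14.4 5.4 0.13
12.7 13.0 5.4 0.13
14.1 11.1 5.3 0.13
15.6 9.3 5.4 0.13
end [ 0.4656 -0.073   0.18  ] -1.6924
```

>>> play_rows(motion=[1, 11, 14, 6, 0.13, 1, 12.5, 13, 6, 0.13, 1, 14, 11, 6, 0.13, 1, 15.5, 9, 6, 0.13, 1, 0, 0, 0, 0])

```text
time_s: 4.75
position: [0.4652, -0.0735, 0.1767]
tool_rot: [3.139, -0.0, -1.69]
force: [-0.4, -0.0, -1.5]
finger_gap: 0.0458
```

```bash
cat > look.py <<'E'
import sys
from h import *
np.set_printoptions(precision=4,suppress=True)
tag=sys.argv[1]; cam=sys.argv[2]; ctr=[float(v) for v in sys.argv[3:6]]; hw=int(sys.argv[6]) if len(sys.argv)>6 else 55
f=shot(cam,tag); c=proj(f,[ctr])[0].astype(int)
x0=max(0,c[0]-hw);y0=max(0,c[1]-hw); im=f['frame'][y0:y0+2*hw,x0:x0+2*hw]; s=580/(2*hw)
cv2.imwrite('pics/'+tag+'_c.png',cv2.resize(im,None,fx=s,fy=s,interpolation=cv2.INTER_CUBIC))
st=r.state(); print('t',st['time_s'],st['position'],st['tool_rot'],st['finger_gap'],st['force'],'crop',x0,y0,s)
E
python3 look.py s3 side .4656 -.073 .15 40
```

```text
t 4.8 [ 0.4666 -0.0728  0.1773] [ 3.1412 -0.     -1.6869] 0.04532041828475131 [ 0.446   0.0268 -2.0247] crop 265 206 7.25
```

View pics/s3_c.png

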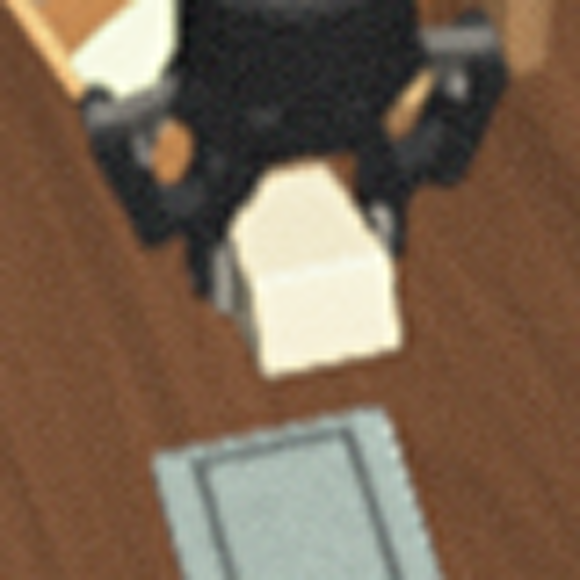

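Run:
```python
from h import *
np.set_printoptions(precision=4,suppress=True)
f=load('s3');X=cloud(f)
yb=np.array([.1207,.9927,0]);xb=np.array([.9927,-.1207,0])
def reg(poly):
    m=np.zeros((400,640),np.uint8);cv2.fillPoly(m,[(np.array(poly)/7.25+[265,206]).astype(np.int32)],1)
    P=X[m>0];P=P[~np.isnan(P[:,0])];o=np.median(P,0);P=P[np.linalg.norm(P-o,axis=1)<.06]
    c=P.mean(0);v=np.linalg.svd(P-c)[2][2];v*=np.sign(v[2]) 
    return len(P),c,v@xb,v@yb,v[2]
for p in ([[258,225],[280,180],[318,175],[370,250],[262,275]],[[268,290],[378,275],[390,335],[275,365]]):
    print(reg(p))
```

```text
(155, array([ 0.4693, -0.0732,  0.188 ]), np.float64(0.001326826240318539), np.float64(0.5036098129102168), np.float64(0.8639334000351148))
(182, array([ 0.4602, -0.1135,  0.1924]), np.float64(-0.009691144884454814), np.float64(-0.8625333891285537), np.float64(0.5059233534582335))
```

Block tilt is still 30°, with its centre about 6 mm below the TCP. I'll lower it until the low edge touches (around TCP z 0.056).

>>> play_rows(motion=[1, 0, 0, 30, 0, 1, 0, 0, 30, 0, 1, 0, 0, 30, 0, 1, 0, 0, 20, 0, 1, 0, 0, 0, 0], newtons=25)

```text
time_s: 5.3
position: [0.4661, -0.0719, 0.0653]
tool_rot: [3.136, -0.001, -1.685]
force: [-0.6, -0.6, -1.8]
finger_gap: 0.0457
```

>>> play_rows(motion=[1, 0, 0, 4, 0, 1, 0, 0, 3, 0, 1, 0, 0, 0, 0])

```text
time_s: 5.6
position: [0.4679, -0.072, 0.061]
tool_rot: [-3.14, 0.0, -1.686]
force: [-0.1, 0.5, -2.0]
finger_gap: 0.0456
```

>>> play_rows(motion=[1, 0, 0, 3, 0, 1, 0, 0, 0, 0])

```text
time_s: 5.8
position: [0.4673, -0.0722, 0.0576]
tool_rot: [-3.141, 0.0, -1.687]
force: [0.5, -0.0, -1.9]
finger_gap: 0.0454
```

>>> play_rows(motion=[1, 0, 0, 2, 0, 1, 0, 0, 0, 0])

```text
time_s: 6.0
position: [0.4676, -0.0723, 0.056]
tool_rot: [-3.141, -0.0, -1.686]
force: [-2.0, 0.3, 3.5]
finger_gap: 0.0459
```

>>> play_rows(motion=[1, 0, 0, 2, 0, 1, 0, 0, 0, 0])

```text
time_s: 6.2
position: [0.4677, -0.073, 0.0551]
tool_rot: [-3.141, -0.001, -1.685]
force: [-3.4, -4.3, 13.0]
finger_gap: 0.0458
```

Contact at TCP z≈0.055 (force 3.5, then 13 N). Now I pivot the block flat about its low edge along the arc.

>>> play_rows(motion=[1, 3.7, 0, 2.6, 0, 1, 3.5, 0, 3, 0, 1, 0, 0, 0, 0], newtons=20)

```text
time_s: 6.5
position: [0.4668, -0.08, 0.0488]
tool_rot: [-3.14, -0.0, -1.686]
force: [-1.3, -2.6, 8.3]
finger_gap: 0.0456
```

```bash
python3 look.py s4 side .4656 -.073 .04 40
```

```text
t 6.55 [ 0.4668 -0.08    0.0488] [-3.1405 -0.0006 -1.6863] 0.04539006915584976 [-1.5949 -2.457   7.1534] crop 265 232 7.25
```

View pics/s4_c.png

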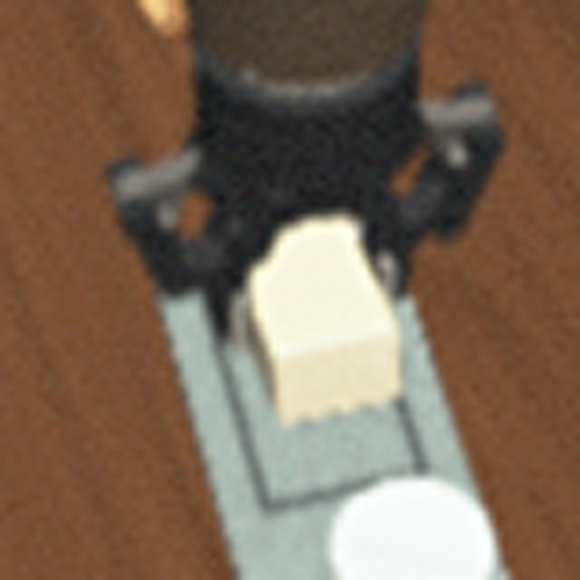

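Pivoting works: the block at crop (325,330) is less tilted than before. Continuing along the arc.

>>> play_rows(motion=[1, 3.2, 0, 3.3, 0, 1, 2.9, 0, 3.6, 0, 1, 0, 0, 0, 0])

```text
time_s: 6.85
position: [0.4661, -0.0861, 0.0416]
tool_rot: [-3.141, -0.0, -1.686]
force: [-1.7, -2.9, 6.1]
finger_gap: 0.0454
```

>>> play_rows(motion=[1, 2.5, 0, 3.7, 0, 1, 0, 0, 0, 0])

```text
time_s: 7.05
position: [0.4658, -0.0885, 0.0379]
tool_rot: [-3.141, -0.0, -1.686]
force: [-0.8, -2.8, 4.5]
finger_gap: 0.0455
```

>>> play_rows(motion=[1, 2, 0, 3, 0, 1, 0, 0, 0, 0])

```text
time_s: 7.25
position: [0.4656, -0.0903, 0.0348]
tool_rot: [-3.14, -0.0, -1.687]
force: [-1.3, -1.7, 4.1]
finger_gap: 0.0454
```

```bash
python3 look.py s5 side .4656 -.09 .04 40
```

```text
t 7.3 [ 0.4656 -0.0903  0.0348] [-3.1404 -0.0003 -1.6864] 0.04549086652269557 [-1.0109 -2.3869  4.4594] crop 267 237 7.25
```

View pics/s5_c.png

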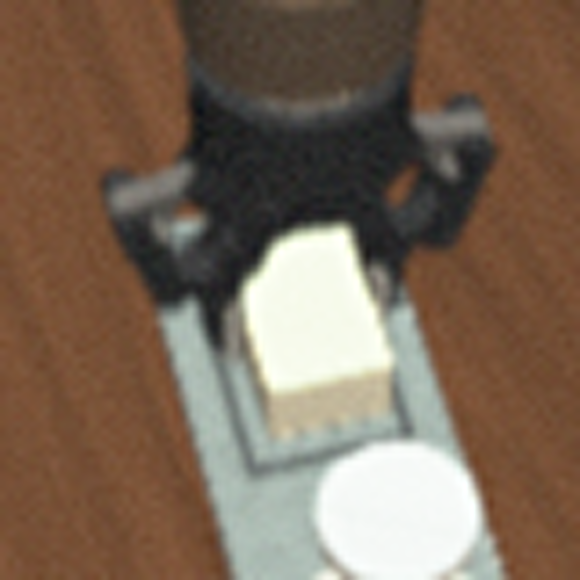

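>>> play_rows(motion=[1, 0.5, 0, 1.5, 0, 1, 0, 0, 0, 0])

```text
time_s: 7.5
position: [0.4656, -0.0909, 0.0335]
tool_rot: [-3.14, -0.0, -1.686]
force: [-1.5, -2.7, 6.3]
finger_gap: 0.0454
```

>>> play_rows(motion=[1, 0.3, 0, 1.5, 0, 1, 0, 0, 0, 0])

```text
time_s: 7.7
position: [0.4656, -0.0911, 0.0328]
tool_rot: [-3.14, -0.001, -1.686]
force: [-3.8, -2.4, 13.7]
finger_gap: 0.0456
```

Force jumped to 13.7 N, which suggests full seating. Releasing and backing up.

>>> play_rows(motion=[0, 0, 0, 0, 0, 0, 0, 0, 0, 0, 0, 0, 0, 0, 0, 0, 0, 0, 0, 0, 0, 0, 0, -15, 0])

```text
time_s: 8.2
position: [0.4636, -0.0908, 0.0446]
tool_rot: [3.137, -0.001, -1.687]
force: [0.1, -0.3, 0.0]
finger_gap: 0.0852
```

>>> play_rows(motion=[0, 0, 0, -30, 0, 0, 0, 0, -40, 0, 0, 0, 0, -40, 0, 0, 0, 0, -25, 0])

```text
time_s: 8.6
position: [0.466, -0.0907, 0.184]
tool_rot: [-3.138, 0.001, -1.686]
force: [0.5, 1.2, -0.2]
finger_gap: 0.0858
```

```bash
python3 plan.py .481 .2255 .19 .15 14; python3 look.py s6 side .4656 -.09 .04 40;  python3 look.py t6 top .4656 -.09 .04 40
```

```text
from [ 0.466  -0.0907  0.184 ] -1.6863 t 8.6 gap 0.0858 F [ 0.5  1.2 -0.2]
-22.6 1.5 -0.4 -0.131
-22.5 -1.4 -0.5 -0.131
-22.2 -4.3 -0.4 -0.131
-21.4 -7.3 -0.4 -0.132
-20.3 -9.9 -0.4 -0.131
-18.8 -12.6 -0.5 -0.131
-17.1 -14.9 -0.4 -0.131
-14.9 -16.9 -0.4 -0.131
-12.6 -18.8 -0.5 -0.131
-10.0 -20.3 -0.4 -0.132
-7.2 -21.4 -0.4 -0.131
-4.4 -22.2 -0.4 -0.131
-1.5 -22.5 -0.5 -0.131
1.5 -22.6 -0.4 -0.131
end [0.481  0.2255 0.19  ] 0.1497
t 8.65 [ 0.4681 -0.0907  0.1874] [-3.1307  0.001  -1.6853] 0.08522416251010342 [1.4887 0.012  2.6901] crop 267 237 7.25
t 8.7 [ 0.4674 -0.0905  0.1849] [-3.1329  0.0015 -1.686 ] 0.08537662423332971 [ 0.5824  0.7143 -0.1245] crop 325 181 7.25
```

View pics/s6_c.png

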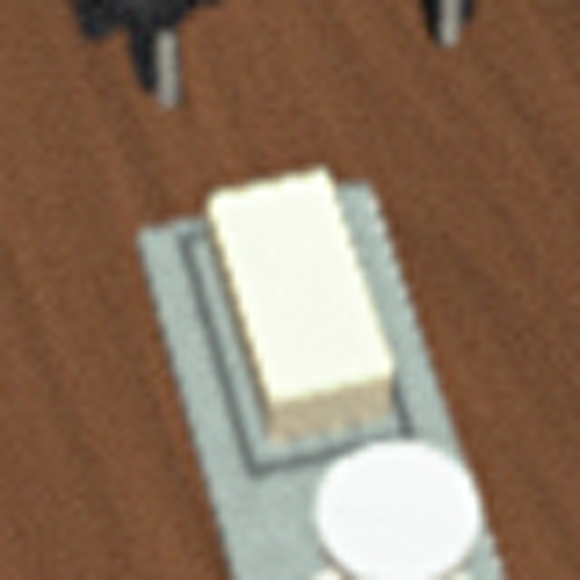

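The first block lies flat within the pad outline. I measure its pose quickly while moving on to the lower-left thick block.

>>> play_rows(motion=[0, -22.5, 1.5, 0, -0.131, 0, -22.5, -1.5, 0, -0.131, 0, -22, -4, 0, -0.131, 0, -21.5, -7, 0, -0.131, 0, -20, -10, 0, -0.131])

```text
time_s: 9.2
position: [0.4695, 0.0224, 0.18]
tool_rot: [3.14, 0.001, -1.027]
force: [0.9, -0.2, -0.0]
finger_gap: 0.0856
```

>>> play_rows(motion=[0, -19, -12.5, 0, -0.131, 0, -17, -15, 0, -0.131, 0, -15, -17, 0, -0.131, 0, -12.5, -19, 0, -0.131, 0, -10, -20, 0, -0.131])

```text
time_s: 9.7
position: [0.4751, 0.1354, 0.1799]
tool_rot: [3.14, 0.001, -0.371]
force: [0.3, -0.1, -0.6]
finger_gap: 0.0854
```

```bash
cat > flat.py <<'E'
import sys
from h import *
from scipy.optimize import minimize
np.set_printoptions(precision=4,suppress=True)
# whole-pile silhouette fit of top block only: use top-face mask
def topface(f,x,y,z,L=.09,W=.046,sat=60,val=None):
    X=cloud(f);hsv=cv2.cvtColor(f['frame'],cv2.COLOR_BGR2HSV)
    M=(np.hypot(X[...,0]-x,X[...,1]-y)<.065)&(abs(X[...,2]-z)<.009)&(hsv[...,1]<sat)&(hsv[...,2]>(val or 200))
    n,l,st,c=cv2.connectedComponentsWithStats(M.astype(np.uint8)); k=1+np.argmax(st[1:,4]); M=cv2.morphologyEx((l==k).astype(np.uint8),cv2.MORPH_CLOSE,np.ones((3,3)))>0
    zz=np.nanmedian(X[M][:,2]); P=X[M];P=P[~np.isnan(P[:,0])];c=P.mean(0);v=np.linalg.svd(P-c,full_matrices=False)[2][2];v*=np.sign(v[2])
    C,s,a=face(f,M,np.array([x,y,zz]),np.array([0,0,1.]),np.array([.1207,.9927,0]))
    return C,s,a,M.sum(),v
if __name__=='__main__':
    for t in sys.argv[4:]:
        print(t,*topface(load(t),*[float(q) for q in sys.argv[1:4]]))
E
python3 flat.py .4656 -.087 .046 s6 t6; python3 plan.py .481 .2255 .18 .15 4
```

```text
s6 [ 0.4659 -0.0909  0.0459] [0.0913 0.0453] 0.0028482748694158566 516 [ 0.0109 -0.0029  0.9999]
from [0.4751 0.1354 0.1799] -0.3714 t 9.7 gap 0.0854 F [ 0.3 -0.1 -0.6]
-6.8 -21.5 -0.0 -0.13
-4.0 -22.2 -0.1 -0.131
-1.0 -22.6 0.0 -0.13
1.9 -22.5 -0.0 -0.13
end [0.481  0.2255 0.18  ] 0.1496Traceback (most recent call last):
  File "flat.py", line 15, in <module>
    print(t,*topface(load(t),*[float(q) for q in sys.argv[1:4]]))
             ~~~~~~~^^^^^^^^^^^^^^^^^^^^^^^^^^^^^^^^^^^^^^^^^^^^
  File "flat.py", line 9, in topface
    n,l,st,c=cv2.connectedComponentsWithStats(M.astype(np.uint8)); k=1+np.argmax(st[1:,4]); M=cv2.morphologyEx((l==k).astype(np.uint8),cv2.MORPH_CLOSE,np.ones((3,3)))>0
                                                                       ~~~~~~~~~^^^^^^^^^^
    return _wrapfunc(a, 'argmax', axis=axis, out=out, **kwds)
    return bound(*args, **kwds)
ValueError: attempt to get argmax of an empty sequence
```

First block: top z 0.0459, flat to within about 0.01 rad, and about 5 mm from the pad centre.

>>> play_rows(motion=[0, -6.5, -21.5, 0, -0.13, 0, -3.5, -22, 0, -0.131, 0, 0, -22.5, 0, -0.13, 0, 3, -22.5, 0, -0.13, 0, 0, 0, 0, 0])

```text
time_s: 10.2
position: [0.4849, 0.2261, 0.1797]
tool_rot: [3.141, 0.001, 0.148]
force: [-1.1, -0.5, -0.6]
finger_gap: 0.0851
```

>>> play_rows(motion=[0, 0, 0, 25, 0, 0, 0, 0, 25, 0, 0, 0, 0, 25, 0, 0, 0, 0, 20, 0, 0, 0, 0, 0, 0])

```text
time_s: 10.7
position: [0.4825, 0.2219, 0.0826]
tool_rot: [3.137, 0.008, 0.142]
force: [-0.3, -1.3, -0.4]
finger_gap: 0.0854
```

```bash
python3 look.py s7 side .483 .226 .08 40; python3 plan.py .4825 .226 .0625 .15 2
```

```text
t 10.75 [0.4838 0.2228 0.0845] [3.139  0.004  0.1427] 0.08486899507675368 [-0.2544  0.308  -0.2997] crop 233 144 7.25
from [0.4838 0.2228 0.0845] 0.1427 t 10.75 gap 0.0849 F [-0.3  0.3 -0.3]
-0.4 -1.7 11.0 -0.004
-0.4 -1.7 11.0 -0.003
end [0.4825 0.226  0.0625] 0.1497
```

View pics/s7_c.png

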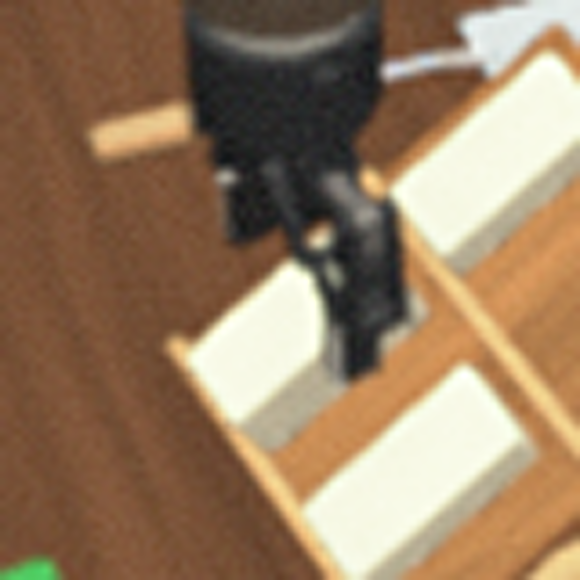

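The jaws straddle the lower-left thick block, with the near tip at crop (350,375). Descending the last 20 mm and gripping.

>>> play_rows(motion=[0, 0, -0.5, 11, 0, 0, 0, -0.5, 10, 0, 0, 0, 0, 0, 0])

```text
time_s: 11.05
position: [0.484, 0.2246, 0.064]
tool_rot: [3.141, 0.002, 0.144]
force: [-0.3, -0.8, -0.6]
finger_gap: 0.0858
```

>>> play_rows(motion=[1, 0, 0, 0, 0, 1, 0, 0, 0, 0, 1, 0, 0, 0, 0, 1, 0, 0, 0, 0, 1, 0, 0, 0, 0], newtons=30)

```text
time_s: 11.55
position: [0.485, 0.2253, 0.0657]
tool_rot: [-3.141, -0.001, 0.144]
force: [-0.1, -0.1, 3.2]
finger_gap: 0.0455
```

>>> play_rows(motion=[1, -2, 0, -4, 0, 1, -3, 0, -6, 0, 1, -1, 0, -15, 0, 1, 0, 0, -30, 0, 1, 0, 0, -30, 0])

```text
time_s: 12.05
position: [0.4775, 0.2235, 0.1503]
tool_rot: [3.14, 0.003, 0.144]
force: [-0.1, 0.7, -1.3]
finger_gap: 0.0457
```

>>> play_rows(motion=[1, 0, 0, -30, 0, 1, 0, 0, -20, 0])

```text
time_s: 12.25
position: [0.4784, 0.2242, 0.2023]
tool_rot: [-3.141, -0.001, 0.144]
force: [0.5, 0.1, -2.3]
finger_gap: 0.0454
```

```bash
python3 plan.py .466 -.069 .20 -1.692 14
```

```text
from [0.4784 0.2242 0.2023] 0.1442 t 12.25 gap 0.0454 F [ 0.5  0.1 -2.3]
-3.9 20.6 0.2 0.131
-1.2 20.9 0.1 0.131
1.6 20.9 0.2 0.131
4.3 20.5 0.2 0.132
7.0 19.8 0.1 0.131
9.5 18.7 0.2 0.131
11.8 17.3 0.1 0.131
14.0 15.6 0.2 0.131
15.9 13.6 0.2 0.131
17.6 11.5 0.1 0.132
18.9 9.0 0.2 0.131
20.0 6.5 0.2 0.131
20.6 3.8 0.1 0.131
20.9 1.1 0.2 0.131
end [ 0.466 -0.069  0.2  ] -1.6918
```

>>> play_rows(motion=[1, -4, 20.5, 0, 0.131, 1, -1, 21, 0, 0.131, 1, 1.5, 21, 0, 0.131, 1, 4.5, 20.5, 0, 0.132, 1, 7, 20, 0, 0.131])

```text
time_s: 12.75
position: [0.4732, 0.1181, 0.1999]
tool_rot: [3.14, 0.001, -0.517]
force: [-0.9, 0.4, -1.5]
finger_gap: 0.0454
```

>>> play_rows(motion=[1, 9.5, 18.5, 0, 0.131, 1, 12, 17, 0, 0.131, 1, 14, 15.5, 0, 0.131, 1, 16, 13.5, 0, 0.131, 1, 17.5, 11.5, 0, 0.132])

```text
time_s: 13.25
position: [0.4693, 0.0139, 0.1999]
tool_rot: [3.14, 0.001, -1.174]
force: [0.8, 1.0, -2.1]
finger_gap: 0.0454
```

```bash
python3 plan.py .466 -.07 .18 -1.692 4
```

```text
from [0.4693 0.0139 0.1999] -1.1736 t 13.25 gap 0.0454 F [ 0.8  1.  -2.1]
19.0 8.9 5.0 0.13
20.1 6.3 4.9 0.129
20.6 3.7 5.0 0.13
21.0 1.0 5.0 0.129
end [ 0.466 -0.07   0.18 ] -1.6916
```

>>> play_rows(motion=[1, 19, 9, 5, 0.13, 1, 20, 6.5, 5, 0.129, 1, 20.5, 3.5, 5, 0.13, 1, 21, 1, 5, 0.129, 1, 0, 0, 0, 0])

```text
time_s: 13.75
position: [0.4657, -0.0704, 0.1791]
tool_rot: [3.138, -0.0, -1.69]
force: [0.7, -0.5, -2.1]
finger_gap: 0.0458
```

```bash
python3 look.py s8 side .466 -.07 .15 40
```

```text
t 13.8 [ 0.4664 -0.0696  0.1796] [ 3.1393 -0.0002 -1.6868] 0.04536923124156941 [ 0.5495 -0.8581 -1.9648] crop 264 205 7.25
```

View pics/s8_c.png

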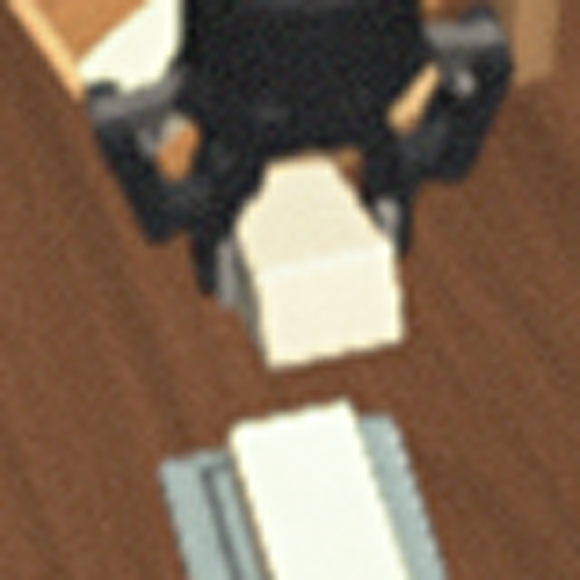

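Run:
```python
from h import *
np.set_printoptions(precision=4,suppress=True)
f=load('s8');X=cloud(f)
yb=np.array([.1207,.9927,0]);xb=np.array([.9927,-.1207,0])
def reg(poly):
    m=np.zeros((400,640),np.uint8);cv2.fillPoly(m,[(np.array(poly)/7.25+[264,205]).astype(np.int32)],1)
    P=X[m>0];P=P[~np.isnan(P[:,0])];o=np.median(P,0);P=P[np.linalg.norm(P-o,axis=1)<.06]
    c=P.mean(0);v=np.linalg.svd(P-c)[2][2];v*=np.sign(v[2]) 
    return len(P),c,v@xb,v@yb,v[2]
for p in ([[258,225],[280,180],[318,175],[370,240],[262,265]],[[268,285],[378,265],[390,330],[275,355]]):
    print(reg(p))
```

```text
(141, array([ 0.4683, -0.0692,  0.1898]), np.float64(-0.010730445536205044), np.float64(0.5028724738023993), np.float64(0.86429719585362))
(172, array([ 0.4606, -0.1078,  0.1941]), np.float64(0.029915867083505493), np.float64(-0.8728916405422666), np.float64(0.48701318149267814))
```

Same hold as before, 30° tilt. Contact is expected at TCP z≈0.0895 this time.

>>> play_rows(motion=[1, 0, 0, 30, 0, 1, 0, 0, 30, 0, 1, 0, 0, 20, 0, 1, 0, 0, 5, 0, 1, 0, 0, 0, 0], newtons=25)

```text
time_s: 14.3
position: [0.4675, -0.0684, 0.095]
tool_rot: [3.14, -0.0, -1.684]
force: [-0.3, -0.6, -1.2]
finger_gap: 0.0454
```

>>> play_rows(motion=[1, 0, 0, 2, 0, 1, 0, 0, 2, 0, 1, 0, 0, 0, 0])

```text
time_s: 14.6
position: [0.4679, -0.0688, 0.0917]
tool_rot: [-3.14, 0.0, -1.686]
force: [-0.2, 0.6, -0.9]
finger_gap: 0.0455
```

>>> play_rows(motion=[1, 0, 0, 1.5, 0, 1, 0, 0, 0, 0])

```text
time_s: 14.8
position: [0.4676, -0.0689, 0.0897]
tool_rot: [-3.141, 0.0, -1.686]
force: [0.8, 0.9, -1.4]
finger_gap: 0.0456
```

>>> play_rows(motion=[1, 0, 0, 1.5, 0, 1, 0, 0, 0, 0])

```text
time_s: 15.0
position: [0.4679, -0.0689, 0.0884]
tool_rot: [-3.141, 0.0, -1.686]
force: [-0.1, 1.2, 0.5]
finger_gap: 0.0458
```

>>> play_rows(motion=[1, 0, 0, 1, 0, 1, 0, 0, 0, 0])

```text
time_s: 15.2
position: [0.4683, -0.0687, 0.0879]
tool_rot: [-3.14, 0.0, -1.685]
force: [-1.3, 0.8, 4.9]
finger_gap: 0.0458
```

Contact. Now the arc.

>>> play_rows(motion=[1, 3.7, 0, 2.6, 0, 1, 3.5, 0, 3, 0, 1, 0, 0, 0, 0], newtons=20)

```text
time_s: 15.5
position: [0.4675, -0.0763, 0.0824]
tool_rot: [-3.14, -0.0, -1.685]
force: [-1.0, -1.0, 4.9]
finger_gap: 0.0456
```

>>> play_rows(motion=[1, 3.2, 0, 3.3, 0, 1, 2.9, 0, 3.6, 0, 1, 0, 0, 0, 0])

```text
time_s: 15.8
position: [0.4669, -0.0826, 0.0754]
tool_rot: [-3.14, -0.0, -1.685]
force: [-0.8, -1.5, 4.5]
finger_gap: 0.0456
```

>>> play_rows(motion=[1, 2.5, 0, 3.7, 0, 1, 0, 0, 0, 0])

```text
time_s: 16.0
position: [0.4666, -0.085, 0.0718]
tool_rot: [-3.14, -0.0, -1.685]
force: [-2.0, -0.5, 4.8]
finger_gap: 0.0454
```

>>> play_rows(motion=[1, 2, 0, 3, 0, 1, 0, 0, 0, 0])

```text
time_s: 16.2
position: [0.4664, -0.087, 0.0688]
tool_rot: [-3.14, -0.0, -1.685]
force: [-0.9, -2.5, 4.2]
finger_gap: 0.0455
```

```bash
python3 look.py s9 side .4656 -.085 .07 40
```

```text
t 16.25 [ 0.4664 -0.087   0.0688] [-3.1397 -0.0002 -1.6853] 0.04569460712250318 [-0.1721 -0.8091  5.7646] crop 266 229 7.25
```

View pics/s9_c.png

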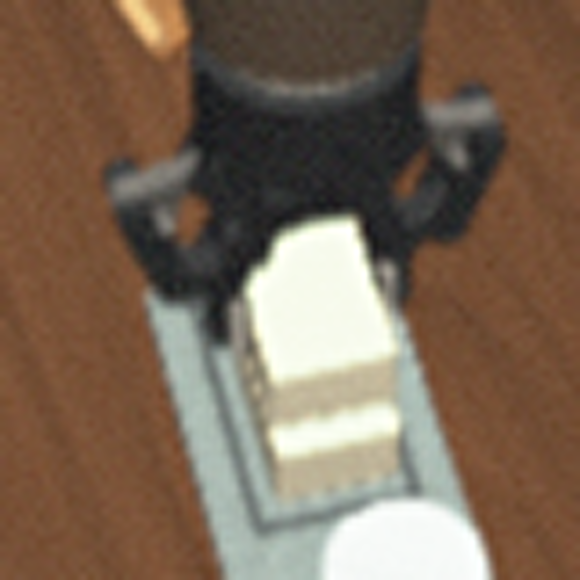

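>>> play_rows(motion=[1, 0.5, 0, 1.5, 0, 1, 0, 0, 0, 0])

```text
time_s: 16.45
position: [0.4664, -0.0875, 0.0675]
tool_rot: [-3.14, -0.0, -1.685]
force: [-0.5, -1.7, 6.8]
finger_gap: 0.0458
```

>>> play_rows(motion=[1, 0.3, 0, 1.5, 0, 1, 0, 0, 0, 0])

```text
time_s: 16.65
position: [0.4664, -0.088, 0.067]
tool_rot: [-3.14, -0.001, -1.685]
force: [-2.6, -2.9, 14.1]
finger_gap: 0.0452
```

Seated again (14 N at z 0.067). Releasing and retreating.

>>> play_rows(motion=[0, 0, 0, 0, 0, 0, 0, 0, 0, 0, 0, 0, 0, 0, 0, 0, 0, 0, 0, 0, 0, 0, 0, -15, 0])

```text
time_s: 17.15
position: [0.464, -0.0875, 0.0783]
tool_rot: [3.137, -0.001, -1.686]
force: [-0.8, -0.5, 0.3]
finger_gap: 0.0851
```

>>> play_rows(motion=[0, 0, 0, -30, 0, 0, 0, 0, -40, 0, 0, 0, 0, -40, 0])

```text
time_s: 17.45
position: [0.465, -0.0874, 0.1908]
tool_rot: [3.14, -0.0, -1.686]
force: [0.9, -0.5, -0.3]
finger_gap: 0.0856
```

```bash
python3 look.py s10 side .4656 -.087 .06 40; python3 flat.py .4656 -.087 .080 s10;  python3 plan.py .4995 .136 .18 .15 14
```

```text
t 17.5 [ 0.4693 -0.0876  0.1981] [-3.1288  0.0004 -1.6836] 0.08519534864631782 [ 2.5706 -0.4595  5.4679] crop 267 232 7.25
s10 [ 0.4672 -0.0843  0.0798] [0.091  0.0452] 0.01980425523048046 526 [ 0.0061 -0.0032  1.    ]
from [ 0.4693 -0.0876  0.1981] -1.6836 t 17.5 gap 0.0852 F [ 2.6 -0.5  5.5]
-16.1 -0.3 1.3 -0.131
-15.9 -2.5 1.3 -0.131
-15.5 -4.5 1.3 -0.131
-14.8 -6.5 1.3 -0.131
-13.7 -8.4 1.3 -0.131
-12.6 -10.1 1.2 -0.131
-11.2 -11.6 1.3 -0.131
-9.5 -13.0 1.3 -0.131
-7.7 -14.1 1.3 -0.131
-5.9 -15.1 1.3 -0.131
-3.8 -15.6 1.3 -0.131
-1.7 -16.0 1.3 -0.131
0.3 -16.1 1.3 -0.131
2.5 -16.0 1.3 -0.131
end [0.4995 0.136  0.18  ] 0.1504
```

View pics/s10_c.png

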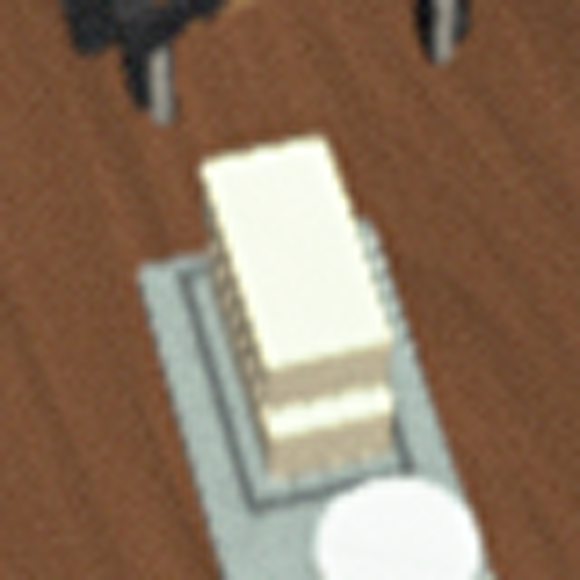

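Second block: top z 0.0798, flat, about 2 mm off the pad centre. Next is the thin block at lower-right.

>>> play_rows(motion=[0, -16, 0, 1, -0.131, 0, -16, -2.5, 1, -0.131, 0, -15.5, -4.5, 1, -0.131, 0, -15, -6.5, 1, -0.131, 0, -13.5, -8.5, 1, -0.131])

```text
time_s: 18.0
position: [0.4762, -0.0068, 0.1845]
tool_rot: [3.141, 0.0, -1.025]
force: [-0.0, -0.1, -0.6]
finger_gap: 0.0854
```

>>> play_rows(motion=[0, -12.5, -10, 1, -0.131, 0, -11, -11.5, 1, -0.131, 0, -9.5, -13, 1, -0.131, 0, -7.5, -14, 1, -0.131, 0, -6, -15, 1, -0.131])

```text
time_s: 18.5
position: [0.4871, 0.0725, 0.1794]
tool_rot: [3.141, 0.0, -0.37]
force: [-0.3, 0.7, -1.1]
finger_gap: 0.0853
```

```bash
python3 plan.py .4995 .136 .15 .148 4
```

```text
from [0.4871 0.0725 0.1794] -0.3703 t 18.5 gap 0.0853 F [-0.3  0.7 -1.1]
-2.9 -15.9 7.3 -0.13
-0.7 -16.2 7.4 -0.129
1.3 -16.1 7.3 -0.13
3.4 -15.8 7.4 -0.129
end [0.4995 0.136  0.15  ] 0.1477
```

>>> play_rows(motion=[0, -3, -16, 7, -0.13, 0, -0.5, -16, 7, -0.129, 0, 1.5, -16, 8, -0.13, 0, 3.5, -16, 8, -0.129, 0, 0, 0, 0, 0])

```text
time_s: 19.0
position: [0.5001, 0.1363, 0.1484]
tool_rot: [3.141, 0.002, 0.145]
force: [-0.0, -0.3, 0.5]
finger_gap: 0.0856
```

>>> play_rows(motion=[0, 0, 0, 25, 0, 0, 0, 0, 25, 0, 0, 0, 0, 20, 0, 0, 0, 0, 0, 0])

```text
time_s: 19.4
position: [0.4984, 0.1337, 0.0775]
tool_rot: [3.139, 0.006, 0.139]
force: [-0.1, 0.9, 0.1]
finger_gap: 0.0852
```

```bash
python3 look.py s11 side .4995 .136 .07 40; python3 plan.py .4995 .136 .0655 .148 1
```

```text
t 19.45 [0.4996 0.1343 0.0791] [3.1402 0.0028 0.1405] 0.08546388577628466 [0.259  0.1846 0.1563] crop 249 166 7.25
from [0.4996 0.1343 0.0791] 0.1405 t 19.45 gap 0.0855 F [0.3 0.2 0.2]
0.1 -1.7 13.6 -0.007
end [0.4995 0.136  0.0655] 0.1475
```

View pics/s11_c.png

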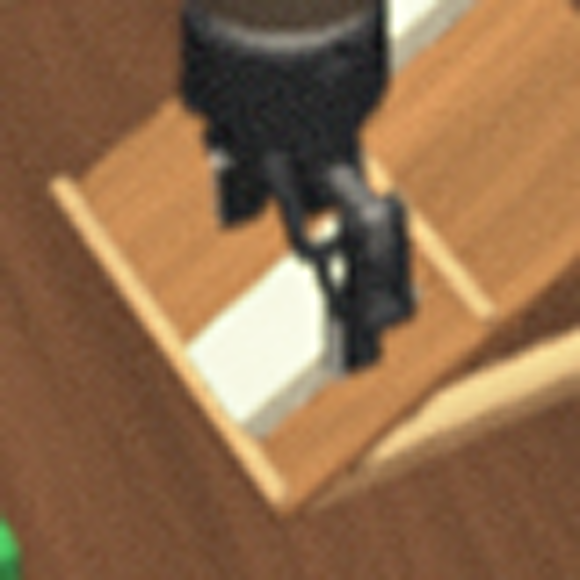

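The jaws straddle the lower-right thin block, with the near tip at crop (355,365). Final descent in small steps, then grip.

>>> play_rows(motion=[0, 0, -1, 8, 0, 0, 0, 0, 5.5, 0, 0, 0, 0, 0, 0])

```text
time_s: 19.75
position: [0.5, 0.1361, 0.0663]
tool_rot: [3.142, 0.0, 0.142]
force: [-0.5, -0.0, 0.3]
finger_gap: 0.0852
```

>>> play_rows(motion=[1, 0, 0, 0, 0, 1, 0, 0, 0, 0, 1, 0, 0, 0, 0, 1, 0, 0, 0, 0, 1, 0, 0, 0, 0], newtons=30)

```text
time_s: 20.25
position: [0.5004, 0.1363, 0.0669]
tool_rot: [-3.141, -0.001, 0.142]
force: [-1.3, 0.2, 3.7]
finger_gap: 0.0452
```

>>> play_rows(motion=[1, -2, 0, -4, 0, 1, -3, 0, -6, 0, 1, -1, 0, -15, 0, 1, 0, 0, -30, 0, 1, 0, 0, -30, 0])

```text
time_s: 20.75
position: [0.4931, 0.1348, 0.1518]
tool_rot: [3.141, 0.003, 0.142]
force: [1.1, 0.7, -0.0]
finger_gap: 0.0451
```

>>> play_rows(motion=[1, 0, 0, -30, 0, 1, 0, 0, -30, 0, 1, 0, 0, 0, 0])

```text
time_s: 21.05
position: [0.4959, 0.1362, 0.216]
tool_rot: [-3.139, -0.009, 0.143]
force: [0.1, 0.4, -1.4]
finger_gap: 0.0455
```

```bash
python3 plan.py .466 -.071 .21 -1.692 14
```

```text
from [0.4959 0.1362 0.216 ] 0.1429 t 21.05 gap 0.0455 F [ 0.1  0.4 -1.4]
-4.2 14.3 0.4 0.131
-2.3 14.8 0.5 0.131
-0.4 15.0 0.4 0.131
1.6 14.8 0.4 0.131
3.5 14.6 0.4 0.131
5.4 13.9 0.5 0.131
7.2 13.1 0.4 0.131
8.8 12.1 0.4 0.132
10.3 10.8 0.5 0.131
11.7 9.4 0.4 0.131
12.8 7.8 0.4 0.131
13.6 6.0 0.5 0.131
14.4 4.2 0.4 0.131
14.8 2.3 0.4 0.131
end [ 0.466 -0.071  0.21 ] -1.6921
```

>>> play_rows(motion=[1, -4, 14.5, 0, 0.131, 1, -2.5, 15, 0, 0.131, 1, -0.5, 15, 0, 0.131, 1, 1.5, 15, 0, 0.131, 1, 3.5, 14.5, 0, 0.131])

```text
time_s: 21.55
position: [0.482, 0.06, 0.2104]
tool_rot: [3.14, 0.002, -0.519]
force: [0.1, -0.0, -0.7]
finger_gap: 0.0453
```

>>> play_rows(motion=[1, 5.5, 14, 0, 0.131, 1, 7, 13, 0, 0.131, 1, 9, 12, 0, 0.132, 1, 10.5, 11, 0, 0.131, 1, 11.5, 9.5, 0, 0.131])

```text
time_s: 22.05
position: [0.4712, -0.014, 0.2104]
tool_rot: [3.139, 0.001, -1.175]
force: [0.3, 0.2, -1.0]
finger_gap: 0.0452
```

```bash
python3 plan.py .466 -.071 .21 -1.692 4
```

```text
from [ 0.4712 -0.014   0.2104] -1.1747 t 22.05 gap 0.0452 F [ 0.3  0.2 -1. ]
12.7 6.7 0.1 0.129
13.4 5.0 0.1 0.13
13.9 3.3 0.1 0.129
14.2 1.4 0.1 0.129
end [ 0.466 -0.071  0.21 ] -1.6917
```

>>> play_rows(motion=[1, 12.5, 6.5, 0, 0.129, 1, 13.5, 5, 0, 0.13, 1, 14, 3.5, 0, 0.129, 1, 14, 1.5, 0, 0.129, 1, 0, 0, 0, 0])

```text
time_s: 22.55
position: [0.4661, -0.071, 0.2104]
tool_rot: [3.139, -0.0, -1.689]
force: [-0.7, -0.5, -0.6]
finger_gap: 0.0453
```

```bash
python3 look.py s12 side .466 -.07 .18 40
```

```text
t 22.6 [ 0.4664 -0.0705  0.2106] [ 3.1395 -0.0001 -1.6858] 0.045591324551616505 [-0.2928 -0.445  -0.0821] crop 264 198 7.25
```

View pics/s12_c.png

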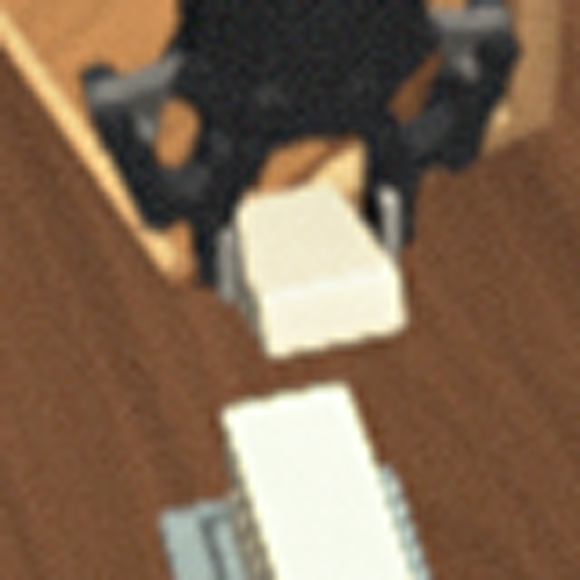

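Run:
```python
from h import *
np.set_printoptions(precision=4,suppress=True)
f=load('s12');X=cloud(f)
yb=np.array([.1207,.9927,0]);xb=np.array([.9927,-.1207,0])
def reg(poly):
    m=np.zeros((400,640),np.uint8);cv2.fillPoly(m,[(np.array(poly)/7.25+[264,198]).astype(np.int32)],1)
    P=X[m>0];P=P[~np.isnan(P[:,0])];o=np.median(P,0);P=P[np.linalg.norm(P-o,axis=1)<.06]
    c=P.mean(0);v=np.linalg.svd(P-c)[2][2];v*=np.sign(v[2]) 
    return len(P),c,v@xb,v@yb,v[2]
for p in ([[250,215],[265,205],[320,200],[375,250],[265,275]],[[265,300],[385,275],[392,315],[275,342]]):
    print(reg(p))
```

```text
(129, array([ 0.4691, -0.0655,  0.205 ]), np.float64(-0.0035920140816181265), np.float64(0.5028138442932288), np.float64(0.8643904453665385))
(130, array([ 0.4613, -0.1083,  0.2208]), np.float64(-0.00859323055678933), np.float64(-0.8879237415661568), np.float64(0.45992907966850594))
```

Tilt is 30° and the block centre is about 11 mm below the TCP, so contact is expected at z≈0.123.

>>> play_rows(motion=[1, 4, 0, 25, 0, 1, 0, 0, 25, 0, 1, 0, 0, 20, 0, 1, 0, 0, 10, 0, 1, 0, 0, 2, 0], newtons=25)

```text
time_s: 23.1
position: [0.4662, -0.0737, 0.1282]
tool_rot: [3.139, -0.001, -1.684]
force: [-0.1, -0.5, -1.0]
finger_gap: 0.0454
```

>>> play_rows(motion=[1, 0, 0, 2, 0, 1, 0, 0, 0, 0])

```text
time_s: 23.3
position: [0.4676, -0.0738, 0.1281]
tool_rot: [-3.14, 0.0, -1.685]
force: [-0.6, 0.8, -0.4]
finger_gap: 0.0451
```

>>> play_rows(motion=[1, 0, 0, 1.5, 0, 1, 0, 0, 0, 0])

```text
time_s: 23.5
position: [0.4677, -0.0739, 0.1267]
tool_rot: [-3.139, 0.0, -1.685]
force: [-0.1, 0.0, -0.3]
finger_gap: 0.0453
```

>>> play_rows(motion=[1, 0, 0, 1.5, 0, 1, 0, 0, 0, 0])

```text
time_s: 23.7
position: [0.4678, -0.0742, 0.1257]
tool_rot: [-3.14, -0.0, -1.685]
force: [-1.0, -0.6, 5.9]
finger_gap: 0.0453
```

>>> play_rows(motion=[1, 0, 0, 1.5, 0, 1, 0, 0, 0, 0])

```text
time_s: 23.9
position: [0.4679, -0.0742, 0.1243]
tool_rot: [-3.139, -0.0, -1.685]
force: [-1.5, -1.1, 5.9]
finger_gap: 0.0453
```

>>> play_rows(motion=[1, 0, 0, 1, 0, 1, 0, 0, 0, 0])

```text
time_s: 24.1
position: [0.4679, -0.0741, 0.1233]
tool_rot: [-3.139, 0.0, -1.685]
force: [-1.2, -0.8, 5.9]
finger_gap: 0.0452
```

Contact at 0.1257, and it is already pivoting at a steady 5.9 N. Continuing the arc.

>>> play_rows(motion=[1, 3.5, 0, 1.5, 0, 1, 2.9, 0, 3.2, 0, 1, 0, 0, 0, 0], newtons=20)

```text
time_s: 24.4
position: [0.467, -0.0808, 0.1184]
tool_rot: [-3.139, -0.0, -1.685]
force: [-1.3, -1.2, 5.2]
finger_gap: 0.0457
```

>>> play_rows(motion=[1, 2.6, 0, 3.3, 0, 1, 2.3, 0, 3.6, 0, 1, 0, 0, 0, 0])

```text
time_s: 24.7
position: [0.4665, -0.0856, 0.1112]
tool_rot: [-3.14, -0.0, -1.686]
force: [-0.7, -1.1, 4.2]
finger_gap: 0.0453
```

```bash
python3 look.py s13 side .4656 -.085 .1 40
```

```text
t 24.75 [ 0.4664 -0.0855  0.1112] [-3.1396 -0.     -1.6855] 0.045429686796097754 [ 0.1374 -0.6718  5.0434] crop 266 222 7.25
```

View pics/s13_c.png

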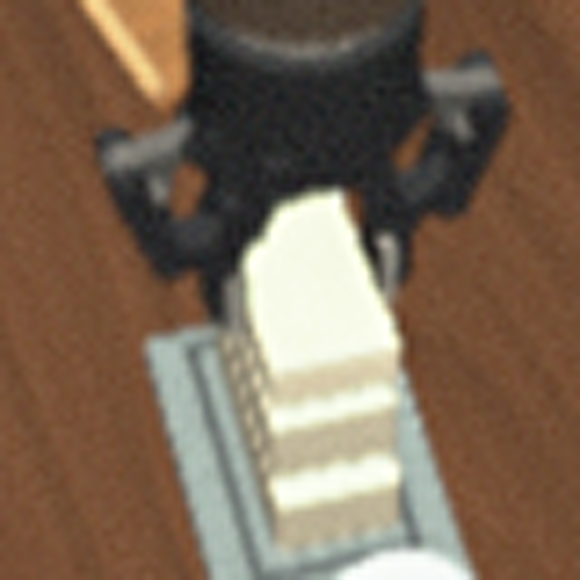

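The thin block is coming down, with its near end at crop (335,360) still slightly raised. Remaining steps.

>>> play_rows(motion=[1, 1.9, 0, 3.5, 0, 1, 0, 0, 0, 0])

```text
time_s: 24.95
position: [0.4662, -0.0872, 0.1074]
tool_rot: [-3.14, 0.0, -1.686]
force: [-0.3, -0.2, 5.0]
finger_gap: 0.0453
```

>>> play_rows(motion=[1, 1.3, 0, 2.5, 0, 1, 0, 0, 0, 0])

```text
time_s: 25.15
position: [0.4661, -0.0885, 0.105]
tool_rot: [-3.14, 0.0, -1.685]
force: [-0.9, -1.2, 5.6]
finger_gap: 0.0451
```

>>> play_rows(motion=[1, 0.5, 0, 1.5, 0, 1, 0, 0, 0, 0])

```text
time_s: 25.35
position: [0.466, -0.0891, 0.1036]
tool_rot: [-3.14, -0.0, -1.685]
force: [-0.5, -2.7, 6.0]
finger_gap: 0.0453
```

>>> play_rows(motion=[1, 0.3, 0, 1.5, 0, 1, 0, 0, 0, 0])

```text
time_s: 25.55
position: [0.4661, -0.0899, 0.1029]
tool_rot: [-3.14, -0.001, -1.685]
force: [-1.4, -4.4, 11.1]
finger_gap: 0.0449
```

>>> play_rows(motion=[1, 0, 0, 0.8, 0, 1, 0, 0, 0, 0])

```text
time_s: 25.75
position: [0.4661, -0.0903, 0.1026]
tool_rot: [-3.14, -0.002, -1.684]
force: [-2.5, -6.2, 14.5]
finger_gap: 0.045
```

```bash
python3 look.py s14 side .4656 -.085 .09 40
```

```text
t 25.8 [ 0.466  -0.0903  0.1026] [-3.1397 -0.0019 -1.6842] 0.04534016124332521 [-2.6234 -5.3469 13.2844] crop 266 224 7.25
```

View pics/s14_c.png

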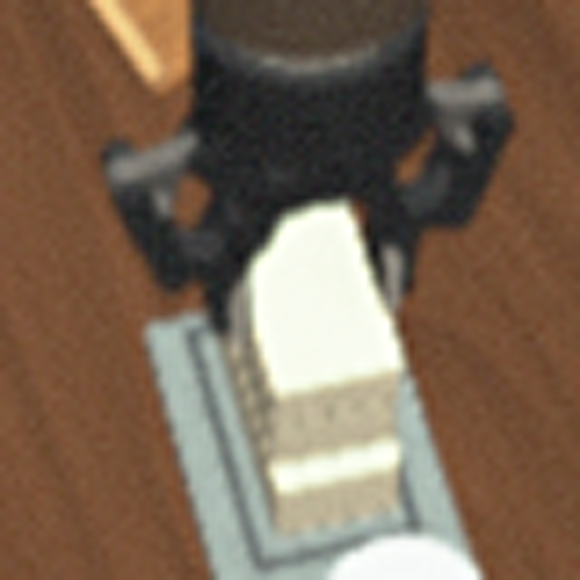

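The thin block is seated on the pile: no gap at its near edge, crop (335,385). Releasing and checking.

>>> play_rows(motion=[0, 0, 0, 0, 0, 0, 0, 0, 0, 0, 0, 0, 0, 0, 0, 0, 0, 0, 0, 0, 0, 0, 0, -15, 0])

```text
time_s: 26.3
position: [0.4637, -0.0891, 0.1138]
tool_rot: [3.136, -0.001, -1.686]
force: [-0.0, 0.2, -0.2]
finger_gap: 0.0856
```

>>> play_rows(motion=[0, 0, 0, -20, 0, 0, 0, 0, -35, 0, 0, 0, 0, -35, 0, 0, 0, 0, 0, 0])

```text
time_s: 26.7
position: [0.4682, -0.089, 0.2101]
tool_rot: [-3.131, 0.001, -1.685]
force: [0.3, 0.3, 0.2]
finger_gap: 0.0852
```

```bash
python3 look.py s15 side .4556 -.12 .06 50; python3 flat.py .4656 -.087 .102 s15;  python3 plan.py .663 -.122 .2 -1.653 6
```

```text
t 26.75 [ 0.4666 -0.0889  0.2076] [-3.1363  0.0014 -1.6855] 0.08577155539166506 [-0.3217 -0.7097 -0.0236] crop 258 233 5.8
s15 [ 0.4667 -0.0875  0.1018] [0.0915 0.0453] 0.006504856406575499 543 [-0.001  -0.0047  1.    ]
from [ 0.4666 -0.0889  0.2076] -1.6855 t 26.75 gap 0.0858 F [-0.3 -0.7 -0. ]
1.7 -33.2 1.3 -0.005
1.9 -33.1 1.2 -0.006
2.1 -33.1 1.3 -0.005
2.3 -33.2 1.3 -0.006
2.5 -33.1 1.2 -0.005
2.6 -33.1 1.3 -0.005
end [ 0.663 -0.122  0.2  ] -1.6535
```

View pics/s15_c.png

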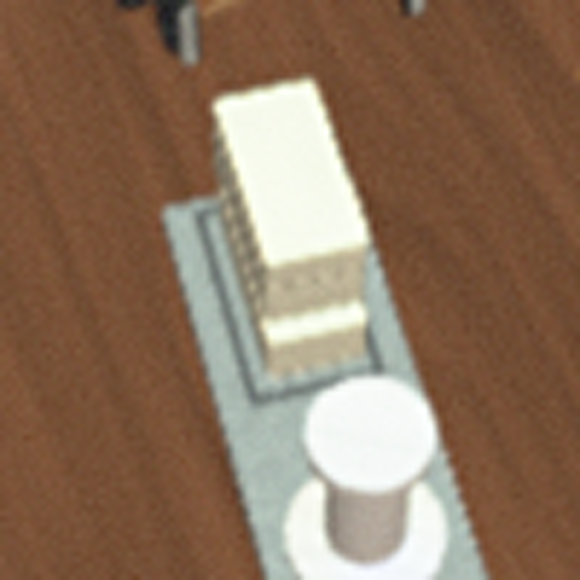

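Pile top is at z 0.1018 (gauge 0.102), flat, about 2 mm off the pad centre. Now the board.

>>> play_rows(motion=[0, 2, -33, 0, -0.005, 0, 2, -33, 0, -0.006, 0, 2, -33, 0, -0.005, 0, 2, -33, 0, -0.006, 0, 2, -33, 0, -0.005])

```text
time_s: 27.25
position: [0.6288, -0.1164, 0.2033]
tool_rot: [3.138, 0.0, -1.659]
force: [-0.1, 0.8, 1.0]
finger_gap: 0.0854
```

>>> play_rows(motion=[0, 2, -33, 20, -0.005, 0, 0, 0, 40, 0, 0, 0, 0, 40, 0, 0, 0, 0, 30, 0, 0, 0, 0, 0, 0])

```text
time_s: 27.75
position: [0.6564, -0.1209, 0.0682]
tool_rot: [3.127, -0.0, -1.655]
force: [-1.3, -0.5, 0.8]
finger_gap: 0.0856
```

```bash
python3 look.py s16 side .664 -.1215 .03 45; python3 plan.py .664 -.1215 .0185 -1.6535 3
```

```text
t 27.8 [ 0.6589 -0.1212  0.0718] [ 3.1338 -0.0009 -1.6539] 0.08567885067297774 [ 0.0179 -0.3253  1.3375] crop 335 220 6.444444444444445
from [ 0.6589 -0.1212  0.0718] -1.6539 t 27.8 gap 0.0857 F [ 0.  -0.3  1.3]
-0.0 -1.7 17.8 -0.0
-0.1 -1.7 17.7 -0.0
-0.0 -1.7 17.8 -0.0
end [ 0.664  -0.1215  0.0185] -1.6539
```

View pics/s16_c.png

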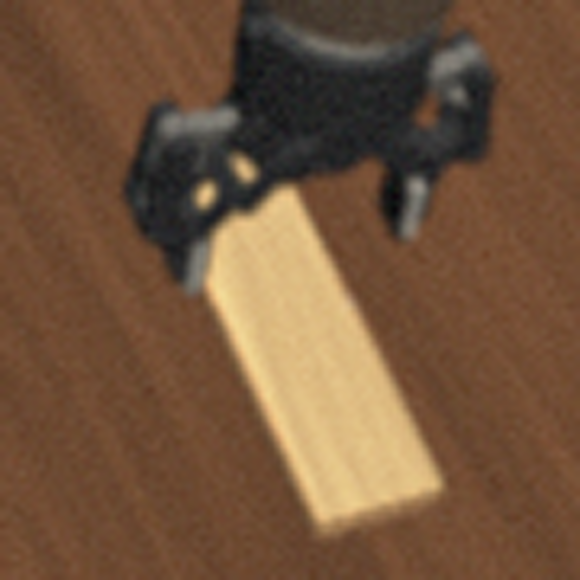

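The jaws straddle the board (tips at (190,290) and (405,235)). The arm is still settling, so I'll descend to an intermediate height and re-read.

>>> play_rows(motion=[0, 0, -2, 15, 0, 0, 0, 0, 15, 0, 0, 0, 0, 0, 0, 0, 0, 0, 0, 0])

```text
time_s: 28.2
position: [0.663, -0.1214, 0.0456]
tool_rot: [3.142, -0.0, -1.654]
force: [-0.5, 0.3, -0.0]
finger_gap: 0.0856
```

```bash
python3 plan.py .664 -.1215 .0185 -1.6535 1
```

```text
from [ 0.663  -0.1214  0.0456] -1.6536 t 28.2 gap 0.0856 F [-0.5  0.3 -0. ]
0.0 -1.0 27.1 -0.0
end [ 0.664  -0.1215  0.0185] -1.6536
```

>>> play_rows(motion=[0, 0, -1, 14, 0, 0, 0, 0, 12, 0, 0, 0, 0, 0, 0])

```text
time_s: 28.5
position: [0.6622, -0.1214, 0.0169]
tool_rot: [3.137, -0.0, -1.654]
force: [-0.0, 0.4, -0.7]
finger_gap: 0.0853
```

>>> play_rows(motion=[1, 0, 0, 0, 0, 1, 0, 0, 0, 0, 1, 0, 0, 0, 0, 1, 0, 0, 0, 0, 1, 0, 0, 0, 0], newtons=40)

```text
time_s: 29.0
position: [0.6645, -0.1214, 0.0201]
tool_rot: [-3.14, 0.0, -1.654]
force: [-0.4, -0.4, 2.4]
finger_gap: 0.055
```

Board gripped at a 55 mm gap. Lifting.

>>> play_rows(motion=[1, 0, 0, -5, 0, 1, 0, 0, -20, 0, 1, 0, 0, -35, 0, 1, 0, 0, -35, 0, 1, 0, 0, -35, 0])

```text
time_s: 29.5
position: [0.6633, -0.1214, 0.1503]
tool_rot: [3.14, 0.0, -1.654]
force: [1.0, -0.2, -1.5]
finger_gap: 0.0545
```

>>> play_rows(motion=[1, 0, 0, -30, 0, 1, 0, 0, -20, 0, 1, 0, 0, 0, 0])

```text
time_s: 29.8
position: [0.6654, -0.1216, 0.2034]
tool_rot: [-3.135, 0.0, -1.654]
force: [-0.4, -0.1, -1.1]
finger_gap: 0.0546
```

```bash
python3 look.py s17 side .664 -.1215 .15 50; python3 plan.py .4578 -.1507 .2 -1.692 8
```

```text
t 29.85 [ 0.6642 -0.1213  0.2006] [-3.1393  0.0008 -1.654 ] 0.05477860938284808 [ 0.0196 -0.4216 -1.5113] crop 336 187 5.8
from [ 0.6642 -0.1213  0.2006] -1.654 t 29.85 gap 0.0548 F [ 0.  -0.4 -1.5]
5.8 25.4 0.1 0.005
5.9 25.4 0.0 0.004
6.1 25.3 0.1 0.005
6.1 25.3 0.1 0.005
6.3 25.3 0.1 0.005
6.4 25.3 0.0 0.004
6.5 25.2 0.1 0.005
6.7 25.2 0.1 0.005
end [ 0.4578 -0.1507  0.2   ] -1.692
```

View pics/s17_c.png

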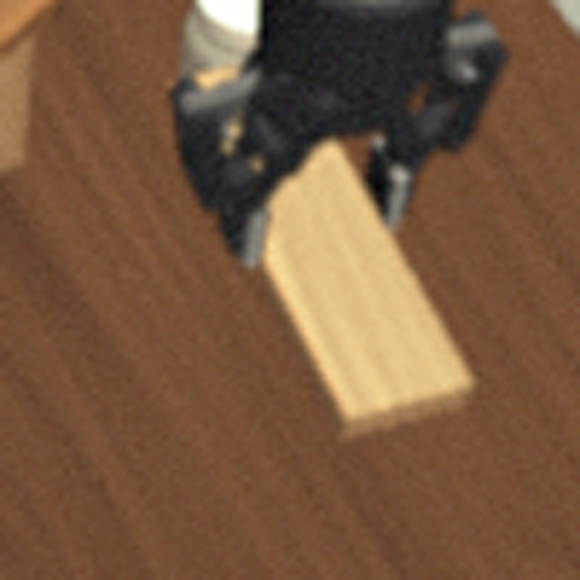

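The board is held level. Moving it over the bridge.

>>> play_rows(motion=[1, 6, 25.5, 0, 0.005, 1, 6, 25.5, 0, 0.005, 1, 6, 25.5, 0, 0.005, 1, 6, 25, 0, 0.005, 1, 6.5, 25, 0, 0.005])

```text
time_s: 30.35
position: [0.5327, -0.14, 0.197]
tool_rot: [3.137, 0.0, -1.679]
force: [-0.3, 0.0, -1.2]
finger_gap: 0.0545
```

>>> play_rows(motion=[1, 6.5, 25, 0, 0.005, 1, 6.5, 25, 0, 0.005, 1, 6.5, 25, 0, 0.005, 1, 0, 0, 0, 0, 1, 0, 0, 0, 0])

```text
time_s: 30.85
position: [0.4575, -0.151, 0.1983]
tool_rot: [3.139, -0.0, -1.694]
force: [1.1, -0.0, -1.4]
finger_gap: 0.0544
```

```bash
python3 look.py s18 side .4578 -.1507 .15 50; python3 plan.py .4578 -.1507 .125 -1.692 3
python3 - <<'E'
from h import *
np.set_printoptions(precision=4,suppress=True)
f=load('s18');X=cloud(f);g=f['frame'].astype(int)
hsv=cv2.cvtColor(f['frame'],cv2.COLOR_BGR2HSV)
M=(np.hypot(X[...,0]-.4578,X[...,1]+.1507)<.11)&(X[...,2]>.16)&(X[...,2]<.23)&(hsv[...,1]>60)&(hsv[...,2]>140)
P=X[M];c=P.mean(0);v=np.linalg.svd(P-c,full_matrices=False)[2];print(len(P),c,v, P[:,1].min(),P[:,1].max())
E
```

```text
t 30.9 [ 0.4583 -0.151   0.1986] [ 3.1402 -0.0001 -1.6939] 0.054928922454587865 [-0.3862 -0.1669 -1.3387] crop 264 222 5.8
from [ 0.4583 -0.151   0.1986] -1.6939 t 30.9 gap 0.0549 F [-0.4 -0.2 -1.3]
-0.1 0.2 24.5 -0.001
-0.0 0.2 24.6 -0.0
-0.1 0.2 24.5 -0.001
end [ 0.4578 -0.1507  0.125 ] -1.6919
1274 [ 0.453  -0.1895  0.1939] [[ 0.1435  0.9896  0.014 ]
 [-0.9896  0.1435  0.0017]
 [-0.0003 -0.0141  0.9999]] -0.25103603302474725 -0.05791775342482141
```

View pics/s18_c.png

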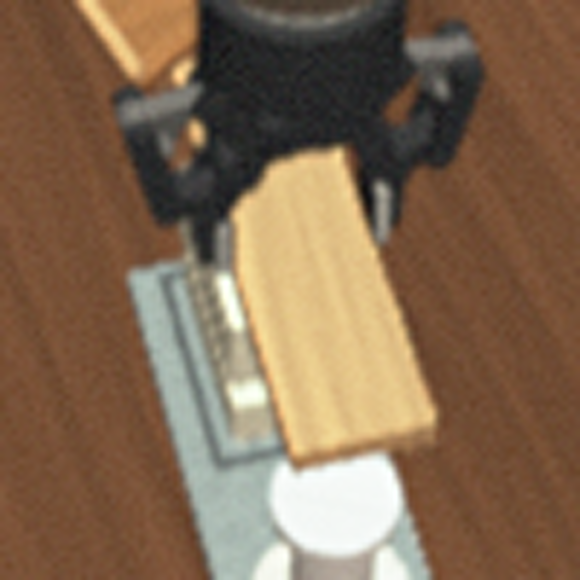

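The board is level to 0.014 rad and centred over the bridge within about 4 mm. Contact is expected at TCP z≈0.122.

>>> play_rows(motion=[1, -3, 0, 25, 0, 1, 0, 0, 25, 0, 1, 0, 0, 15, 0, 1, 0, 0, 5, 0, 1, 0, 0, 0, 0])

```text
time_s: 31.4
position: [0.459, -0.1479, 0.1285]
tool_rot: [3.139, -0.0, -1.693]
force: [0.9, 0.2, -1.7]
finger_gap: 0.0548
```

>>> play_rows(motion=[1, 0, 0, 2, 0, 1, 0, 0, 1.5, 0, 1, 0, 0, 0, 0])

```text
time_s: 31.7
position: [0.4592, -0.148, 0.1264]
tool_rot: [-3.141, 0.0, -1.694]
force: [0.2, -1.2, -1.1]
finger_gap: 0.0547
```

>>> play_rows(motion=[1, 0, 0, 1, 0, 1, 0, 0, 0, 0])

```text
time_s: 31.9
position: [0.4589, -0.148, 0.1252]
tool_rot: [-3.141, 0.0, -1.694]
force: [-0.1, -0.3, -1.8]
finger_gap: 0.0548
```

>>> play_rows(motion=[1, 0, 0, 1.5, 0, 1, 0, 0, 0, 0])

```text
time_s: 32.1
position: [0.4587, -0.148, 0.1234]
tool_rot: [3.141, 0.0, -1.694]
force: [-0.1, -0.2, -1.5]
finger_gap: 0.0549
```

>>> play_rows(motion=[1, 0, 0, 1, 0, 1, 0, 0, 0, 0])

```text
time_s: 32.3
position: [0.4587, -0.148, 0.1224]
tool_rot: [3.141, -0.0, -1.694]
force: [0.6, 0.5, -0.9]
finger_gap: 0.0547
```

>>> play_rows(motion=[1, 0, 0, 1, 0, 1, 0, 0, 0, 0])

```text
time_s: 32.5
position: [0.459, -0.148, 0.1221]
tool_rot: [-3.141, -0.0, -1.694]
force: [-1.3, 1.1, 3.6]
finger_gap: 0.0546
```

>>> play_rows(motion=[1, 0, 0, 0.7, 0, 1, 0, 0, 0, 0])

```text
time_s: 32.7
position: [0.459, -0.148, 0.122]
tool_rot: [-3.141, -0.0, -1.693]
force: [-2.9, 2.4, 7.5]
finger_gap: 0.0548
```

>>> play_rows(motion=[0, 0, 0, 0, 0, 0, 0, 0, 0, 0, 0, 0, 0, 0, 0, 0, 0, 0, 0, 0, 0, 0, 0, 0, 0])

```text
time_s: 33.2
position: [0.4589, -0.148, 0.1207]
tool_rot: [3.141, -0.0, -1.694]
force: [0.8, 0.2, 0.2]
finger_gap: 0.0853
```

>>> play_rows(motion=[0, 0, 0, -10, 0, 0, 0, 0, -20, 0, 0, 0, 0, -30, 0, 0, 0, 0, -40, 0, 0, 0, 0, -40, 0])

```text
time_s: 33.7
position: [0.4585, -0.1481, 0.2629]
tool_rot: [-3.142, -0.0, -1.694]
force: [0.3, 0.0, 0.4]
finger_gap: 0.0855
```

>>> play_rows(motion=[0, -40, 0, -20, 0, 0, -40, 0, 0, 0, 0, -40, 0, 0, 0, 0, -40, 0, 0, 0, 0, -40, 0, 0, 0])

```text
time_s: 34.2
position: [0.4833, 0.052, 0.2819]
tool_rot: [-3.14, 0.001, -1.694]
force: [0.7, -0.7, -0.2]
finger_gap: 0.0852
```

```bash
python3 look.py s19 side .4578 -.1507 .1 50; python3 look.py t19 top .4578 -.1507 .1 50
python3 - <<'E'
from h import *
np.set_printoptions(precision=4,suppress=True)
for t in('s19','t19'):
    f=load(t);X=cloud(f);hsv=cv2.cvtColor(f['frame'],cv2.COLOR_BGR2HSV)
    M=(np.hypot(X[...,0]-.4578,X[...,1]+.1507)<.12)&(abs(X[...,2]-.118)<.012)&(hsv[...,1]>60)&(hsv[...,2]>140)
    M=cv2.morphologyEx(M.astype(np.uint8),cv2.MORPH_OPEN,np.ones((3,3)))>0
    P=X[M];c=P.mean(0);v=np.linalg.svd(P-c,full_matrices=False)[2];v[2]*=np.sign(v[2,2])
    print(t,len(P),'normal',v[2],'medz',np.median(P[:,2]),*face(f,M,np.array([.4578,-.1507,np.median(P[:,2])]),np.array([0,0,1.]),np.array([.1207,.9927,0])))
E
```

```text
t 34.25 [0.4846 0.056  0.2817] [-3.1389  0.0024 -1.69  ] 0.0849435693658027 [ 0.676   2.711  -0.2728] crop 263 234 5.8
t 34.3 [0.484  0.0539 0.2815] [-3.1402  0.001  -1.6887] 0.0853305898887507 [ 0.4742 -0.2335  0.0833] crop 336 172 5.8
s19 1641 normal [-0.0095  0.0021  1.    ] medz 0.11817602263738015 [ 0.4573 -0.1584  0.1182] [0.1931 0.0571] -0.001329078415759355
t19 1047 normal [0.0033 0.002  1.    ] medz 0.11889997270675824 [ 0.4565 -0.1506  0.1189] [0.1893 0.0566] -0.003780977765448945
```

View pics/s19_c.png

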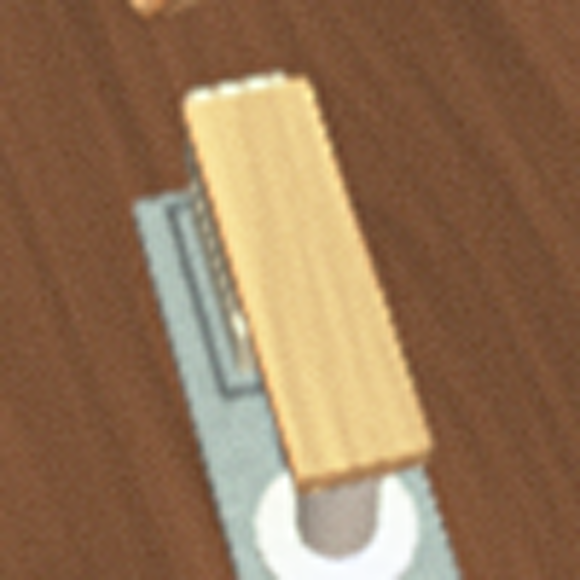

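View pics/t19.png

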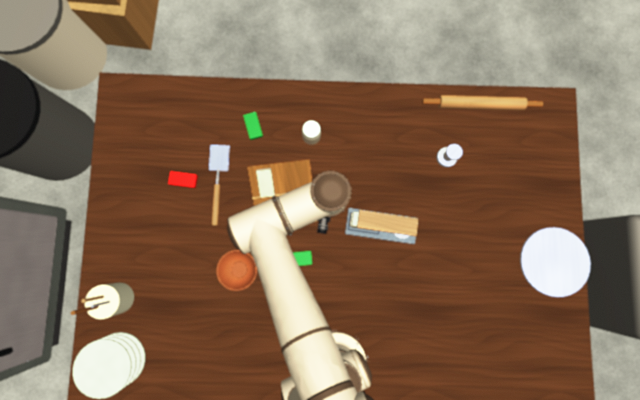

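The board lies on pillar and pile: top z is 0.118 in both views, tilt ≤0.01 rad, aligned with the base, and within about 8 mm of the bridge's middle. The jar (311,131), bowl (237,270) and spatula (217,185) are where they started, and the gripper is clear. Handing in.

```bash
python3 -c "
from workcell import r
print(r.finish_job()); s=r.state(); print(s['time_s'],s['position'],s['force'])"
```

```text
the job is handed in; nothing more can be done
None
the job is handed in; nothing more can be done
```

The pile and bridge are built, and I handed the job in at about 34 s of the 72 s allowed; the hand-in gave no verdict.

**Choice of blocks:** The gauge pillar's top read 0.103 m, so it is the high one (the spare read 0.091 m). The pile therefore had to be 90 mm: thick, thick and thin. I took the upper-right thick, the lower-left thick and the lower-right thin block. Each was set on its low edge and tipped flat before release.

**Last checks:**
- **Pile:** its top was at 0.1018 m against the pillar's 0.102 m. The top block was flat to within 0.01 rad and about 2 mm from the pad centre.
- **Board:** its top read 0.118–0.119 m (0.118 m expected), tilted by at most about 0.01 rad and along the base to within 0.005 rad.
- **Bystanders:** the jar, bowl and spatula showed no movement in the final top picture. The open gripper was clear of everything.

**Where measurements disagreed:** The two cameras differ by about 4 mm in where they place the base. For the board's centre along the base, the side view gives about 8 mm off the bridge's middle towards the pillar and the top view about 3 mm the other way. Both are inside the 25 mm limit. The first block sits about 5 mm from the pad centre, also within its limit.

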